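# Set out the bench for gluing a maple block

## Task

Get the bench ready for a glue-up, leaving the maple block and the black router fixture where they are. Lay the small yellow cork pad lengthwise on the middle of the maple block, and centre the pine caul on the pad, cleat up and its long sides along the block. Stand the screw jar from the bench top square behind the middle of the block (on the side away from you) with about 3 cm between them, and stand the glue bottle from the bench top about midway between the block's end and the router fixture, in line with the two; leave everything else alone.

Things in the scene. Friction and masses are not known exactly. Their poses are not given: they have to be found in the camera images.
- maple_block: Plain hardwood block lying flat, 52 mm (x) by 170 mm (y) by 30 mm high; loose, 0.4 kg. Origin at the centre of its underside, z up, y along its length, x always pointing away from the robot (its yaw varies by at most 0.12 rad). It lies to the left or to the right of the router fixture.
- router_fixture: Black metal router fixture with two small brass knobs on its corners, 96 mm (x) by 124 mm (y) by 46 mm high; loose, 0.8 kg. Origin at the centre of its underside, x always pointing away from the robot (yaw within 0.12 rad). The gap between it and the near end of the maple block is 100 to 155 mm.
- cork_pad: The cork pad: a small rectangular pad, yellow all over, lying flat, 26 mm (x) by 60 mm (y) by 14 mm high, 0.03 kg. Origin at the centre of its underside, z up, y along its length. Stands at any of four places at the left or right of the work, any of the four things at any of them.
- pine_caul: The pine caul: a short pine block, 52 mm (x) by 72 mm (y); the block itself is 22 mm high, and a small screwed cleat (28 mm by 24 mm, 9 to 11 mm high) stands on its top, off-centre, over x -20 to 8 and y -30 to -6 mm. 0.05 kg. Origin at the centre of the underside of the block, z up, y along its 72 mm length. Cleat up at the start.
- screw_jar: White round jar on the bench top (not the one in the tool well) with a grey screw lid, upright, 60 mm in diameter and 73 mm high, 0.16 kg, closed. Origin at the centre of its foot, z up.
- glue_bottle: White glue bottle on the bench top (not the one in the tool well) with a red pointed nozzle, upright, 139 mm high; its round body is 50 mm in diameter up to 75 mm above the foot and 47 mm at 85 mm, then slopes in to the nozzle, whose collar is 23 mm wide at 102 to 112 mm and tapers to a point above; 0.15 kg.. Origin at the centre of its foot, z up.
- block_plane: Bystander: black and steel block plane, 52 by 178 by 46 mm, at the left end of the work. Leave alone. Origin at the centre of its underside.
- masking_tape: Bystander: roll of pale masking tape lying flat, 105 mm across, 24 mm high, at the right end of the work. Leave alone. Origin at the centre of its underside.
- red_float: Bystander: red round sanding dome, 67 mm across, 43 mm high, in the tool well behind the bench top (its floor is 40 mm lower). Leave alone. Origin at the centre of its underside.
There are look-alikes about, which are no part of the job. What is shaped like the glue_bottle but orange is not meant.

How it is judged:
By the outcome, as a careful person would: the job done as asked, in the order asked, and still so for the second after the job is handed in, with the robot touching nothing.
It also fails if it takes over 106 s, if anything falls off the work surface, if the arm or the gripper's body presses on something with over 40 N, if the wrist force passes 120 N, or if a joint passes its speed limit or range.

## Robot

A 6-joint arm with a two-finger parallel gripper is mounted at the origin on a cart in front of the work surface, level with it; the furniture and walls round the work are solid. World frame = base frame: x ahead of the robot, y to its left, z up, the work surface at z = 0. Lengths are in mm, angles in degrees, forces in N, time in s.
With the tool pointing down it reaches from about 300 to 850 mm from the base axis. Payload 4.2 kg.
Tool frame: the origin (TCP) lies between the finger pads; the fingertips stand 22 mm ahead of it and the grasp point (between the pads) lies 3 mm ahead of it; z points along the fingers, y is the direction in which the jaws open and shut (so a half turn about z gives the same grasp; the last joint's range is limited). The gripper opens to 91 mm and grips with 3 to 60 N. Pads are 32 mm wide; open, the fingers measure 118 mm over their backs; the gripper's body (76 mm by 178 mm) begins 60 mm behind the grasp point.
Start: joints at [-67.724, 18.312, 89.639, -0, 72.044, -1.146], TCP at [228.571, -527.632, 235.976] pointing down, gripper open.
Joint ranges: [-177.97, 177.97], [-48.28, 115.42], [12.27, 149.76], [-77.06, 257.06], [2.81, 150.46], [-146.56, 146.56]. Speed limits (degrees/s): [147.25, 147.25, 180, 180, 180, 180].

## Interface

Orientations are given as [roll, pitch, yaw] about the fixed x, y, z axes, in that order (R = Rz(yaw) Ry(pitch) Rx(roll)).
In Python, from workcell import telemetry, cams, env gives the robot as it stands.
- The arm moves only by the shell command python3 -m inch 'ROWS' [FORCE]. ROWS is JSON, a list of rows, each an object of numbers: "x", "y", "z": the shift along the tool's x, y, z in cm; "yaw": the turn about the tool's z in units of 5 degrees (1.0 is 5 degrees); "gripper": the gripper's target within -1 to 1 (fully open at 1, half-way at 0, shut at -1). A call has 1 to 12 rows; each row shifts and turns the commanded pose from where the row before left it, along the tool's axes as they then stand; what a row does not reach is not made up. A row lasts 1/12 s, in which the tool goes at most 41.7 mm and 7.16 degrees, less where a joint would pass 70% of its speed; a pose out of reach is approached as far as the arm can. A call is refused whole if a number of a shift passes 4.17 or a number of a turn 1, either way. A call with a gripper value outside its range is refused whole. The fingers move at their own pace and stop on an object; FORCE is the grip in N (left out, the last holds). Time passes only in rows, so rows that do not move let the fingers close. It gives the time, the measured TCP pose, the force and the opening at its end, in the units of the state.
- telemetry.state(): the state, without advancing time (a new reading comes with each control period).
- cams.grab_frame(name): name is "scene" or "top" or "wrist"; returns a dict with "pixels" (420x560x3 uint8, red, green, blue), "mtx" (3x3 intrinsics, pixels), "distortion" ([k1, k2, p1, p2, k3] as OpenCV has them; the pictures are not rectified), "rvec" (rotation vector, rad) and "tvec" (3), from world to camera coordinates, as OpenCV has them. Camera axes: x right, y down, z forward; pixel columns grow to the right and rows downward; lengths in mm; the calibration is good to about 2 mm. A picture is of the moment at which its call begins. There is no depth.
- env.job_done(): hands the job in, once; it reports no verdict.
The state is a dict: "time_s": time; "qpos": joint angles; "qvel": joint speeds; "effort": joint torques, N m; "ee_pos": TCP position; "ee_rot": TCP orientation; "force": force on the tool from outside, world axes, zero at the start; "torque": the same for the moment, N m; "gripper_width": finger opening in mm.
Only numpy, scipy, OpenCV 4.12 (cv2) and the standard library are available. Lean on these libraries where they do the work, as an engineer would, in place of code of your own. Each camera call takes 0.05 s, during which the arm holds its last target. There are 200 camera calls.

## Working session

There is one attempt and no reset: what is moved stays moved. The work goes in short steps, Python scripts to look and compute and a shell command to move; the robot and the scene stay as the last step left them, time stands still between calls to the robot, and variables do not carry over. Pictures are saved under pics/ and viewed, about 12 in all and at most 16, crops included, and the job is handed in when it is done.

```bash
ls; mkdir -p pics
python3 - <<'E'
from workcell import telemetry,cams
import cv2,numpy as np
for n in ("scene","top"):
    f=cams.grab_frame(n); cv2.imwrite(f"pics/{n}0.png",f["pixels"][:,:,::-1]); np.savez(f"pics/{n}0.npz",**f)
    R=cv2.Rodrigues(np.array(f["rvec"]))[0]; print(n,-R.T@np.array(f["tvec"]).ravel(),np.array(f["mtx"]).tolist(),f["distortion"])
print(telemetry.state())
E
```

```text
pics
scene [ -62.99002573  994.42434321 1316.98646296] [[503.3943945485182, 0.0, 286.3930515463851], [0.0, 503.3943945485182, 200.2139243436971], [0.0, 0.0, 1.0]] [-0.01396023  0.          0.          0.          0.        ]
top [-752.04979595  420.9325402  1808.08861057] [[494.1873811684609, 0.0, 279.85659127068374], [0.0, 494.1873811684609, 214.68156648778793], [0.0, 0.0, 1.0]] [0.02740875 0.         0.         0.         0.        ]
{'time_s': 0.1, 'qpos': array([-6.77245351e+01,  1.83480256e+01,  8.96974475e+01, -1.98974252e-03,
        7.20435216e+01, -1.14495402e+00]), 'qvel': array([-0.0099048 , -0.13059361, -0.2495376 , -0.05433519,  0.01629639,
        0.08180293]), 'effort': array([ 5.74580499e-04, -4.13332093e+01, -2.32509810e+01,  7.29980925e-02,
        4.21601871e-02, -7.44104614e-05]), 'ee_pos': array([ 228.39695202, -527.25840334,  235.21718389]), 'ee_rot': array([-1.79910985e+02,  1.13208834e-04,  2.34210339e+01]), 'force': array([ 0.69344583, -0.79418062,  0.53097116]), 'torque': array([ 0.00691496, -0.03251396,  0.00464351]), 'gripper_width': 90.71797261149075}
```

Run:
```python
import cv2
for n in ("scene","top"):
    im=cv2.imread(f"pics/{n}0.png"); cv2.imwrite(f"pics/{n}0b.png",cv2.resize(im,(800,600),interpolation=cv2.INTER_CUBIC))
```

```text
(no output)
```

View pics/scene0b.png

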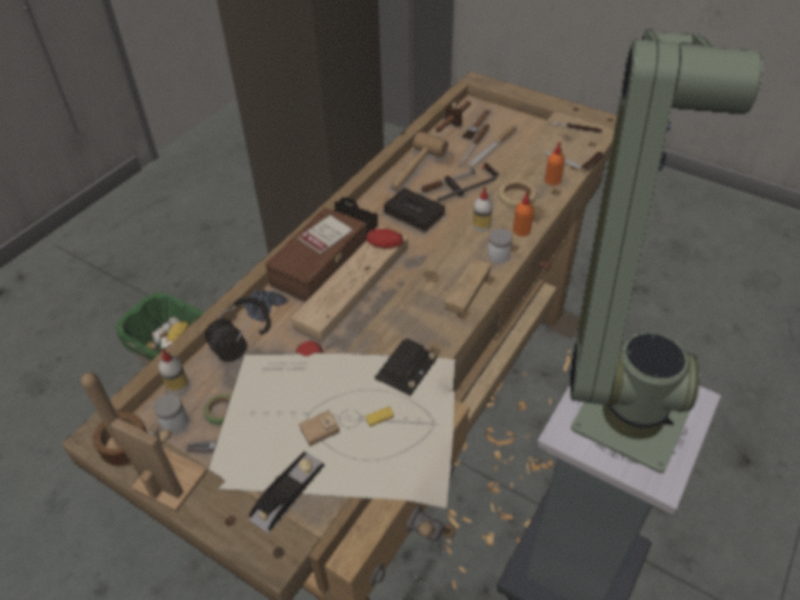

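View pics/top0b.png

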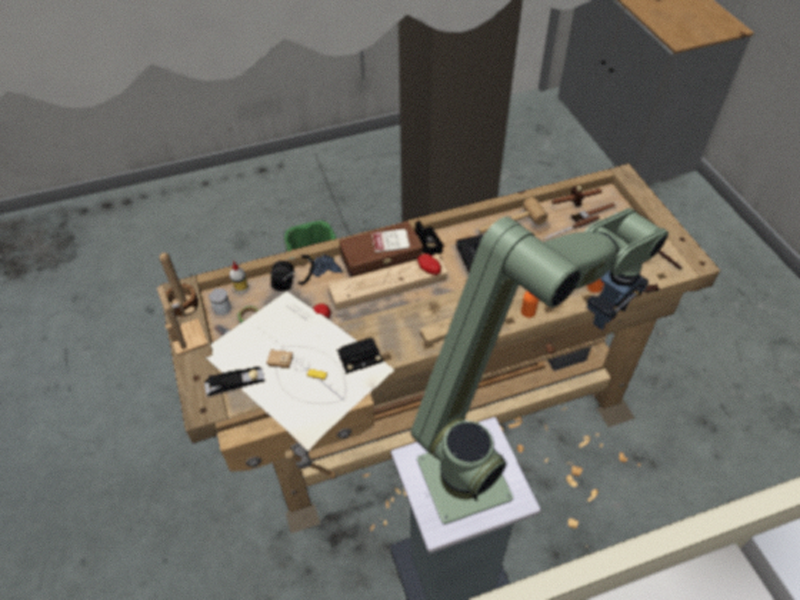

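```bash
cat > h.py <<'E'
import cv2,numpy as np
def pt(f,u,v,z):
    K=np.array(f["mtx"]);d=np.array(f["distortion"]);R=cv2.Rodrigues(np.array(f["rvec"]))[0];t=np.array(f["tvec"]).ravel()
    p=cv2.undistortPoints(np.array([[[u,v]]],float),K,d).ravel()
    C=-R.T@t;r=R.T@np.array([p[0],p[1],1]);return C+r*(z-C[2])/r[2]
def proj(f,P):
    return cv2.projectPoints(np.array(P,float).reshape(-1,3),np.array(f["rvec"]),np.array(f["tvec"]),np.array(f["mtx"]),np.array(f["distortion"]))[0].reshape(-1,2)
E
python3 - <<'E'
from h import *
f=dict(np.load("pics/scene0.npz"))
for n,u,v,z in [("pad",380,416,14),("caul",320,428,22),("fix",407,362,46),("block",468,285,30),("jar foot",498,258,0),("jarwell",173,425,-40),("glue foot",483,223,0),("gluewell",176,385,-40),("orange",523,230,0),("plane",287,488,40),("tape",517,192,12),("red1",385,240,0),("red2",310,350,-40),("sheetR",455,360,0),("benchfront",470,350,0)]:
    print(n,pt(f,u*.7,v*.7,z).round())
im=cv2.imread("pics/scene0.png")
cv2.imwrite("pics/c1.png",cv2.resize(im[100:260,280:420],None,fx=4,fy=4,interpolation=cv2.INTER_CUBIC)[:600])
cv2.imwrite("pics/c2.png",cv2.resize(im[225:335,190:330],None,fx=5,fy=5,interpolation=cv2.INTER_CUBIC))
E
```

```text
pad [460. 292.  14.]
caul [548. 388.  22.]
fix [474. 158.  46.]
block [ 480. -137.   30.]
jar foot [ 473. -292.    0.]
jarwell [860. 524. -40.]
glue foot [ 573. -396.    0.]
gluewell [933. 441. -40.]
orange [ 465. -428.    0.]
plane [512. 540.  40.]
tape [ 547. -556.   12.]
red1 [ 767. -195.    0.]
red2 [730. 194. -40.]
sheetR [402.  65.   0.]
benchfront [387.  21.   0.]
```

View pics/c1.png

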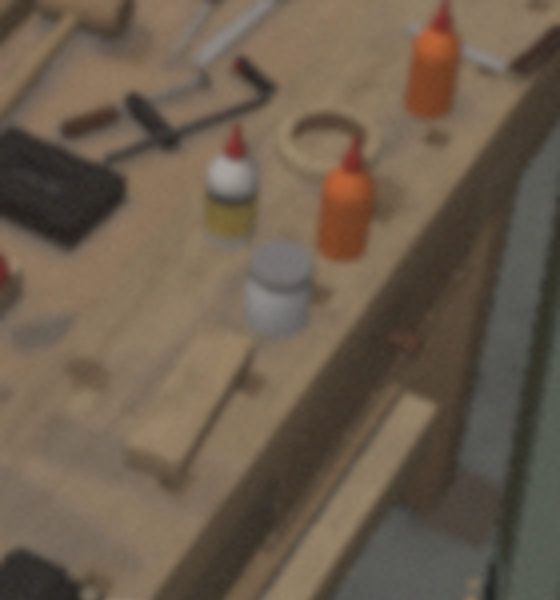

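View pics/c2.png

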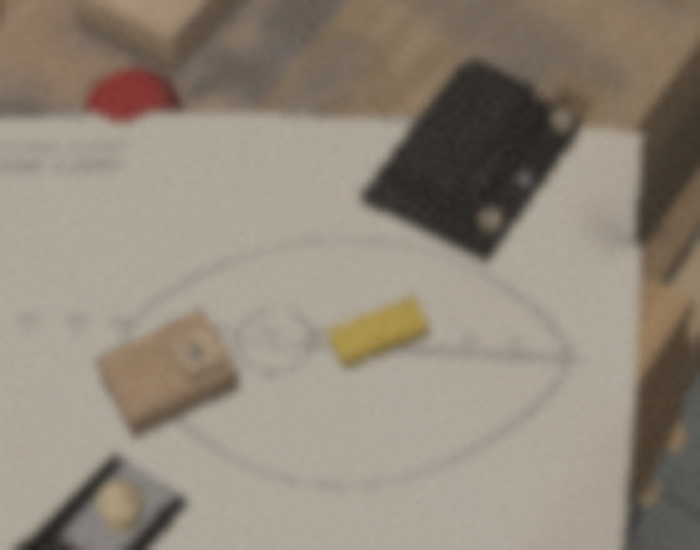

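Identified: the jar on the bench top is at crop1 (280,290), about world (473,-292). Its twin is in the well at scene (172,412). The glue bottle meant is the white one with the red nozzle at crop1 (231,190). The orange ones at (346,205) and (433,65) and the well bottle at scene (173,370) are not. The yellow pad is at crop2 (378,330), the caul with its cleat at (170,370), the fixture at (475,160) and the maple block at crop1 (190,405).

First I'll move over the block with the tool at yaw 90.

```bash
python3 -m inch '[{"yaw":-1,"z":-0.6},{"yaw":-1,"z":-0.6},{"yaw":-1,"z":-0.6},{"yaw":-1,"z":-0.6},{"yaw":-1,"z":-0.6},{"yaw":-1,"z":-0.6},{"yaw":-1,"z":-0.6},{"yaw":-1,"z":-0.6},{"yaw":-1,"z":-0.6},{"yaw":-1,"z":-0.6},{"yaw":-1,"z":-0.6},{"yaw":-1}]' && python3 -m inch '[{"yaw":-1},{"yaw":-0.3},{"x":3.2,"y":2},{"x":3.2,"y":2},{"x":3.2,"y":2},{"x":3.2,"y":2},{"x":3.2,"y":2},{"x":3.2,"y":2},{"x":3.2,"y":2},{"x":3.2,"y":2},{"x":3.2,"y":2},{"x":3.2,"y":2}]' && python3 -m inch '[{"x":3.2,"y":2},{"x":3.2,"y":2},{}]'
python3 - <<'E'
from workcell import cams
import cv2,numpy as np
f=cams.grab_frame("wrist"); np.savez("pics/w1.npz",**f)
R=cv2.Rodrigues(np.array(f["rvec"]))[0]; print(-R.T@np.array(f["tvec"]).ravel(),R[2],f["mtx"][0])
cv2.imwrite("pics/w1.png",cv2.resize(f["pixels"][:,:,::-1],(800,600),interpolation=cv2.INTER_CUBIC))
E
```

```text
[ 297.01812235 -496.22767418  384.18909561] [-0.24477689 -0.10372282 -0.96401548] [369.08695296   0.         282.4003886 ]invalid input
```

View pics/w1.png

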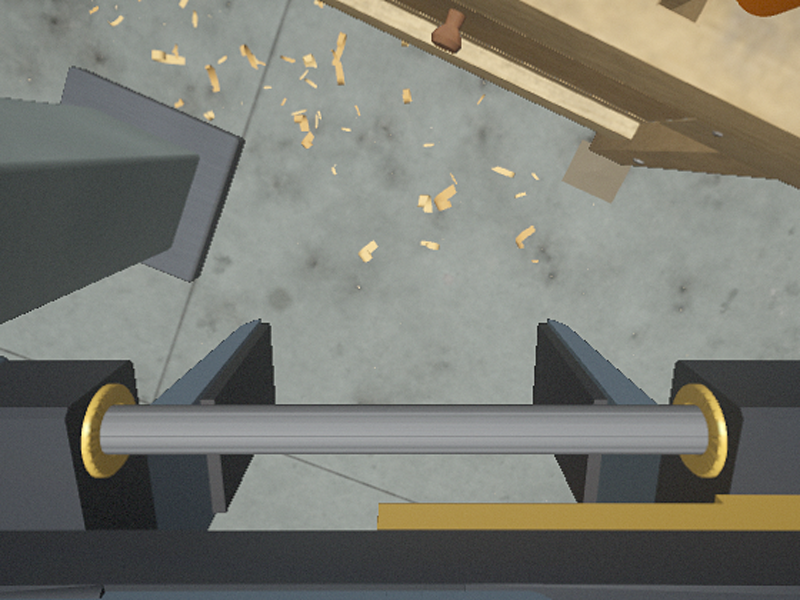

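```bash
python3 -m inch '[{"x":0.0,"y":0.0,"z":-0.6,"yaw":-1.0,"gripper":1.0}]'; python3 -m inch '[{"z":-0.6,"yaw":-1.0}]';python3 -m inch '[{"x":0,"y":0,"z":0,"yaw":-1,"gripper":1}]'
```

```text
time_s: 0.23
ee_pos: [228.2, -526.8, 240.5]
ee_rot: [-179.8, -0.0, 28.5]
force: [0.3, -0.1, 0.3]
gripper_width: 91.2
time_s: 0.32
ee_pos: [228.7, -527.8, 242.3]
ee_rot: [180.0, 0.0, 33.7]
force: [1.0, -0.7, -1.0]
gripper_width: 91.3invalid input
```

```bash
python3 -m inch '[{"yaw":-1.0,"z":-0.6},{"yaw":-1.0,"z":-0.6},{"yaw":-1.0,"z":-0.6},{"yaw":-1.0,"z":-0.6},{"yaw":-1.0,"z":-0.6},{"yaw":-1.0,"z":-0.6},{"yaw":-1.0,"z":-0.6},{"yaw":-1.0,"z":-0.6},{"yaw":-1.0,"z":-0.6},{"yaw":-1.0},{"yaw":-1.0},{"yaw":-0.26}]' && python3 -m inch '[{"x":3.2,"y":2.0},{"x":3.2,"y":2.0},{"x":3.2,"y":2.0},{"x":3.2,"y":2.0},{"x":3.2,"y":2.0},{"x":3.2,"y":2.0},{"x":3.2,"y":2.0},{"x":3.2,"y":2.0},{"x":3.2,"y":2.0},{"x":3.2,"y":2.0},{"x":3.2,"y":2.0},{"x":3.2,"y":2.0}]'
python3 - <<'E'
from workcell import cams
import cv2,numpy as np
f=cams.grab_frame("wrist"); np.savez("pics/w2.npz",**f)
R=cv2.Rodrigues(np.array(f["rvec"]))[0]; print(-R.T@np.array(f["tvec"]).ravel(),R[2],f["mtx"][0])
cv2.imwrite("pics/w2.png",cv2.resize(f["pixels"][:,:,::-1],(800,600),interpolation=cv2.INTER_CUBIC))
E
```

```text
[ 290.71427853 -484.69362251  391.33855746] [-0.2212275  -0.14751268 -0.96400125] [369.08695296   0.         282.4003886 ]invalid input
```

View pics/w2.png

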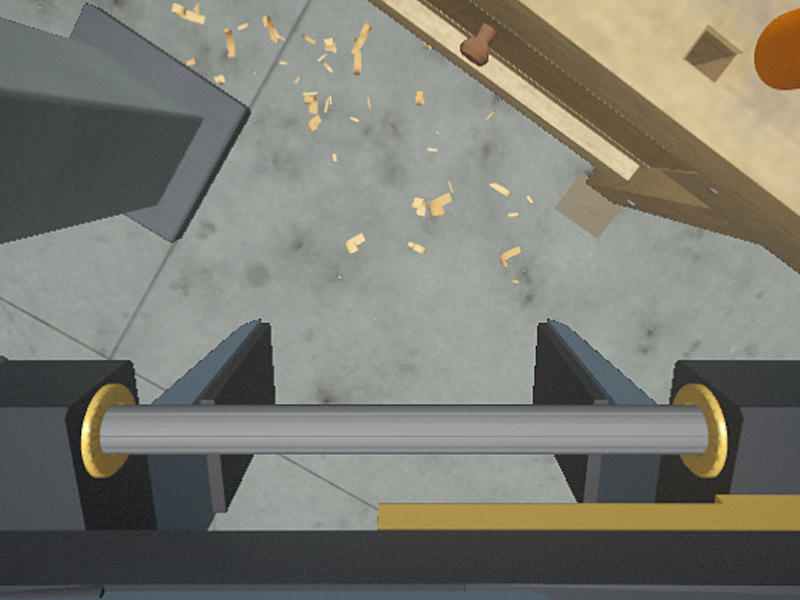

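```bash
echo A; python3 -m inch '[{"z":-0.6,"yaw":-1.0},{"z":-0.6,"yaw":-1.0}]' | head -3;  echo B; python3 -m inch '[{"z":-0.6,"yaw":-1.0},{"yaw":-1.0}]'| head -3; echo C; python3 -m inch '[{"yaw":-1.0}]' 2>&1| head -3;  echo D; python3 -m inch '[{"z":-0.6,"yaw":-0.5}]' 2>&1| head -3
```

```text
A
B
C
invalid input
D
invalid inputinvalid input
invalid input
```

```bash
python3 -m inch '[{"x":0,"y":0,"z":-0.6,"yaw":-1,"gripper":1},{"x":0,"y":0,"z":-0.6,"yaw":-1,"gripper":1},{"x":0,"y":0,"z":-0.6,"yaw":-1,"gripper":1},{"x":0,"y":0,"z":-0.6,"yaw":-1,"gripper":1},{"x":0,"y":0,"z":-0.6,"yaw":-1,"gripper":1},{"x":0,"y":0,"z":-0.6,"yaw":-1,"gripper":1},{"x":0,"y":0,"z":-0.6,"yaw":-1,"gripper":1},{"x":0,"y":0,"z":-0.6,"yaw":-1,"gripper":1},{"x":0,"y":0,"z":-0.6,"yaw":-1,"gripper":1},{"x":0,"y":0,"z":-0.6,"yaw":-1,"gripper":1},{"x":0,"y":0,"z":0,"yaw":-1,"gripper":1},{"x":0,"y":0,"z":0,"yaw":-0.26,"gripper":1}]' && python3 -m inch '[{"x":3.2,"y":2,"z":0,"yaw":0,"gripper":1},{"x":3.2,"y":2,"z":0,"yaw":0,"gripper":1},{"x":3.2,"y":2,"z":0,"yaw":0,"gripper":1},{"x":3.2,"y":2,"z":0,"yaw":0,"gripper":1},{"x":3.2,"y":2,"z":0,"yaw":0,"gripper":1},{"x":3.2,"y":2,"z":0,"yaw":0,"gripper":1},{"x":3.2,"y":2,"z":0,"yaw":0,"gripper":1},{"x":3.2,"y":2,"z":0,"yaw":0,"gripper":1},{"x":3.2,"y":2,"z":0,"yaw":0,"gripper":1},{"x":3.2,"y":2,"z":0,"yaw":0,"gripper":1},{"x":3.2,"y":1,"z":0,"yaw":0,"gripper":1},{"x":0,"y":0,"z":0,"yaw":0,"gripper":1}]'
python3 - <<'E'
from workcell import cams
import cv2,numpy as np
f=cams.grab_frame("wrist"); np.savez("pics/w3.npz",**f)
R=cv2.Rodrigues(np.array(f["rvec"]))[0]; print(-R.T@np.array(f["tvec"]).ravel(),R[2])
cv2.imwrite("pics/w3.png",cv2.resize(f["pixels"][:,:,::-1],(800,600),interpolation=cv2.INTER_CUBIC))
E
```

```text
time_s: 1.37
ee_pos: [228.5, -527.6, 302.0]
ee_rot: [180.0, 0.0, 89.8]
force: [0.2, 0.7, 0.4]
gripper_width: 91.4
time_s: 2.37
ee_pos: [441.5, -171.8, 301.5]
ee_rot: [-180.0, -0.2, 89.9]
force: [0.2, 0.2, 0.4]
gripper_width: 91.1
[441.12419634 -95.69474278 450.71516088] [-2.26164478e-05 -2.62743528e-01 -9.64865710e-01]
```

View pics/w3.png

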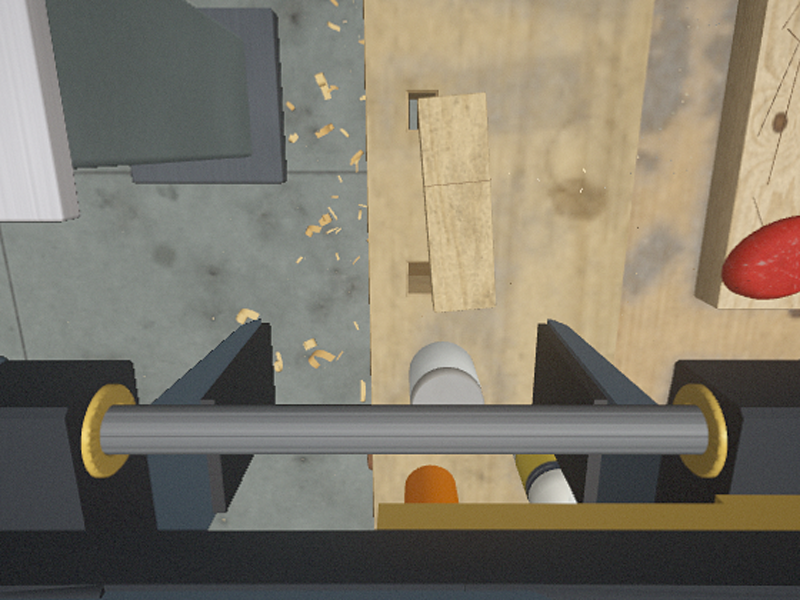

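```bash
python3 -m inch '[{"x":3.2,"y":0.5,"z":-0.9,"yaw":0,"gripper":1},{"x":3.2,"y":0.5,"z":-0.9,"yaw":0,"gripper":1},{"x":3.2,"y":0.5,"z":-0.9,"yaw":0,"gripper":1},{"x":3.2,"y":0.5,"z":-0.9,"yaw":0,"gripper":1},{"x":3.2,"y":0.5,"z":-0.9,"yaw":0,"gripper":1},{"x":3.2,"y":0.5,"z":-0.9,"yaw":0,"gripper":1},{"x":3.2,"y":0.5,"z":-0.9,"yaw":0,"gripper":1},{"x":3.2,"y":0.5,"z":-0.9,"yaw":0,"gripper":1},{"x":3.2,"y":0.5,"z":-0.9,"yaw":0,"gripper":1},{"x":3.2,"y":0.5,"z":-0.9,"yaw":0,"gripper":1},{"x":3.2,"y":0.5,"z":-0.9,"yaw":0,"gripper":1},{"x":0,"y":0,"z":0,"yaw":0,"gripper":1}]'
python3 - <<'E'
from workcell import cams
from h import *
f=cams.grab_frame("wrist"); np.savez("pics/w4.npz",**f)
cv2.imwrite("pics/w4.png",cv2.resize(f["pixels"][:,:,::-1],(800,600),interpolation=cv2.INTER_CUBIC))
f=dict(np.load("pics/w3.npz"))
P=np.array([pt(f,u*.7,v*.7,30)[:2] for u,v in [(418,98),(485,93),(496,304),(434,311)]]);print(P.round(1))
print([np.linalg.norm(P[i]-P[i-1]).round(1) for i in range(4)],P.mean(0))
for i,j in((3,0),(2,1)): d=P[j]-P[i]; print(np.degrees(np.arctan2(-d[0],d[1])))
E
```

```text
time_s: 3.42
ee_pos: [498.5, 178.7, 401.5]
ee_rot: [179.9, -0.2, 89.8]
force: [-0.3, -1.0, -0.5]
gripper_width: 91.3
[[ 452.4  -61.3]
 [ 502.7  -57.9]
 [ 518.2 -223.2]
 [ 466.6 -229.2]]
[np.float64(168.6), np.float64(50.4), np.float64(166.1), np.float64(51.9)] [ 484.97931939 -142.89164911]
4.844792270402616
5.378837783993602
```

View pics/w4.png

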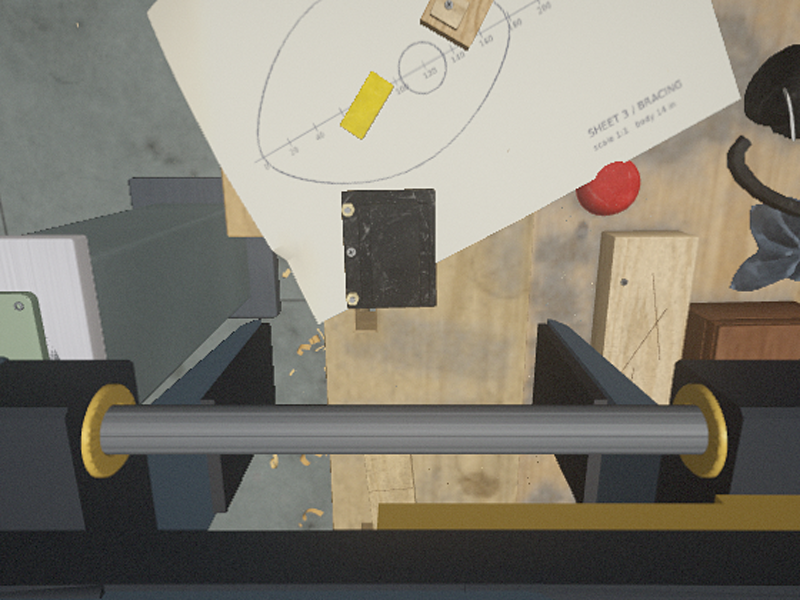

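```bash
cat >> h.py <<'E'
def quad(f,c,z,s=.7):
    P=np.array([pt(f,u*s,v*s,z)[:2] for u,v in c])   # order TL TR BR BL
    print(P.round(1).tolist(),"sides",[float(np.linalg.norm(P[i]-P[i-1]).round(1)) for i in range(4)],"ctr",P.mean(0).round(1))
    print(" yaw",[float(np.degrees(np.arctan2(-(P[j]-P[i])[0],(P[j]-P[i])[1])).round(1)) for i,j in((3,0),(2,1))]); return P.mean(0)
def rows(c,target,yaw):
    "tool-axis shift in cm from measured pose to target xyz at given tool yaw"
    d=np.array(target)-np.array(c);a=np.radians(yaw)
    print("x %.2f y %.2f z %.2f cm"%tuple(np.array([d[0]*np.cos(a)+d[1]*np.sin(a),d[0]*np.sin(a)-d[1]*np.cos(a),-d[2]])/10))
E
python3 - <<'E'
from h import *
f=dict(np.load("pics/w4.npz"))
quad(f,[(343,191),(435,188),(437,305),(343,307)],46)
p=quad(f,[(372,71),(394,84),(365,139),(340,126)],14)
rows((498.5,178.7,401.5),(p[0]-38*np.sin(np.radians(0)),p[1],150),60.5)
from workcell import telemetry; print(telemetry.state()["qpos"])
E
```

```text
[[442.0, 213.5], [528.8, 216.0], [532.2, 100.7], [438.1, 99.0]] sides [114.6, 86.8, 115.3, 94.1] ctr [485.3 157.3]
 yaw [-1.9, 1.7]
[[469.8, 322.8], [490.5, 311.2], [461.7, 260.9], [437.7, 273.2]] sides [59.1, 23.7, 57.9, 26.9] ctr [464.9 292. ]
 yaw [-32.9, -29.8]
x 8.21 y -8.50 z 25.15 cm
[ 1.82555796e+01  1.07286241e+01  7.68195513e+01 -2.11058888e-02
  9.24327029e+01  1.84828721e+01]
```

```bash
python3 -m inch '[{"x":0,"y":0,"z":2,"yaw":1,"gripper":1},{"x":0,"y":0,"z":2,"yaw":1,"gripper":1},{"x":0,"y":0,"z":2,"yaw":1,"gripper":1},{"x":0,"y":0,"z":2,"yaw":1,"gripper":1},{"x":0,"y":0,"z":2,"yaw":1,"gripper":1},{"x":0,"y":0,"z":2,"yaw":1,"gripper":1},{"x":0,"y":0,"z":2,"yaw":0.16,"gripper":1},{"x":2,"y":-2.18,"z":2.7,"yaw":0,"gripper":1},{"x":2,"y":-2.18,"z":2.7,"yaw":0,"gripper":1},{"x":2,"y":-2.18,"z":2.7,"yaw":0,"gripper":1},{"x":2,"y":-2.18,"z":2.7,"yaw":0,"gripper":1},{"x":0,"y":0,"z":0,"yaw":0,"gripper":1}]'
python3 - <<'E'
from workcell import cams
from h import *
f=cams.grab_frame("wrist"); np.savez("pics/w5.npz",**f)
cv2.imwrite("pics/w5.png",cv2.resize(f["pixels"][:,:,::-1],(800,600),interpolation=cv2.INTER_CUBIC))
E
```

```text
time_s: 4.47
ee_pos: [459.9, 288.5, 147.4]
ee_rot: [-179.7, 0.5, 58.9]
force: [-1.3, -0.3, -0.5]
gripper_width: 91.3
```

View pics/w5.png

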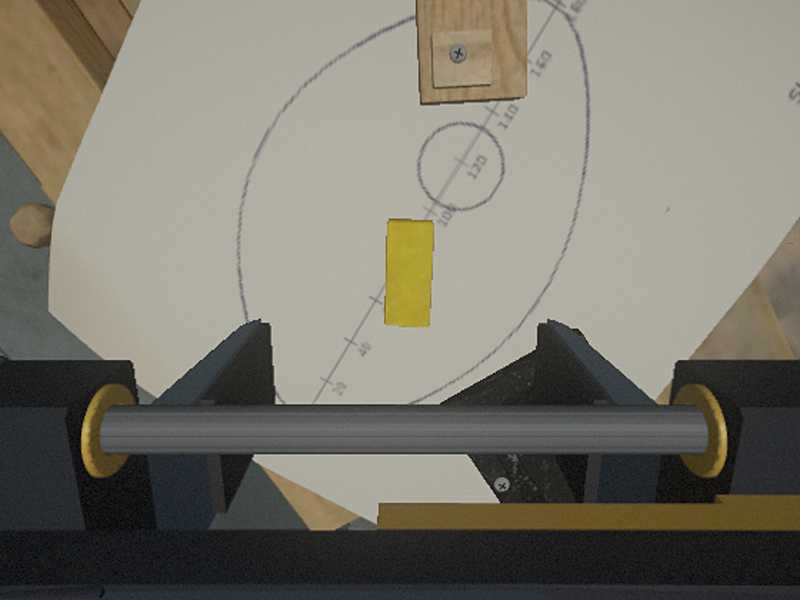

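Run:
```python
from h import *
f=dict(np.load("pics/w5.npz"))
p=quad(f,[(388,220),(433,222),(429,326),(385,325)],14)
c=(459.9,288.5,147.4)
rows(c,(*p,25),59)
q=[pt(f,u*.7,v*.7,22)[:2] for u,v in [(419,103),(526,98)]];m=(q[0]+q[1])/2;print("caul near end",np.round(q,1),np.linalg.norm(q[0]-q[1]))
a=np.radians(-31);print("caul ctr",m+36*np.array([-np.sin(a),np.cos(a)]))
```

```text
[[469.5, 324.2], [489.6, 310.9], [457.9, 260.9], [436.9, 274.3]] sides [59.7, 24.1, 59.1, 24.9] ctr [463.5 292.6]
 yaw [-33.2, -32.4]
x 0.53 y 0.10 z 12.24 cm
caul near end [[513.4 366.2]
 [559.3 341.2]] 52.239188407072184
caul ctr [554.90808562 384.55282324]
```

```bash
python3 -m inch '[{"x":0.13,"y":0.03,"z":2.5,"yaw":0.35,"gripper":1},{"x":0.13,"y":0.03,"z":2.5,"yaw":0,"gripper":1},{"x":0.13,"y":0.02,"z":2.5,"yaw":0,"gripper":1},{"x":0.13,"y":0.02,"z":2.0,"yaw":0,"gripper":1},{"x":0,"y":0,"z":0.5,"yaw":0,"gripper":1},{"x":0,"y":0,"z":0,"yaw":0,"gripper":1},{"x":0,"y":0,"z":0,"yaw":0,"gripper":1},{"x":0,"y":0,"z":0,"yaw":0,"gripper":1}]'
```

```text
time_s: 5.18
ee_pos: [468.7, 292.3, 54.7]
ee_rot: [179.9, -0.2, 57.1]
force: [0.9, 0.6, 0.4]
gripper_width: 90.8
```

```bash
python3 -m inch '[{"x":-0.13,"y":-0.2,"z":1.5,"yaw":0,"gripper":1},{"x":-0.13,"y":-0.25,"z":1.4,"yaw":0,"gripper":1},{"x":0,"y":0,"z":0,"yaw":0,"gripper":1},{"x":0,"y":0,"z":0,"yaw":0,"gripper":1},{"x":0,"y":0,"z":0,"yaw":0,"gripper":1}]' 15; python3 -m inch '[{"x":0,"y":0,"z":0,"yaw":0,"gripper":-1},{"x":0,"y":0,"z":0,"yaw":0,"gripper":-1},{"x":0,"y":0,"z":0,"yaw":0,"gripper":-1},{"x":0,"y":0,"z":0,"yaw":0,"gripper":-1},{"x":0,"y":0,"z":0,"yaw":0,"gripper":-1},{"x":0,"y":0,"z":0,"yaw":0,"gripper":-1},{"x":0,"y":0,"z":0,"yaw":0,"gripper":-1},{"x":0,"y":0,"z":0,"yaw":0,"gripper":-1}]' 15
```

```text
time_s: 5.6
ee_pos: [463.0, 293.2, 25.3]
ee_rot: [179.9, -0.1, 57.2]
force: [0.2, 0.7, -0.5]
gripper_width: 91.0
time_s: 6.27
ee_pos: [462.0, 292.7, 23.9]
ee_rot: [180.0, 0.0, 57.2]
force: [-0.4, -0.3, -0.1]
gripper_width: 40.8
```

```bash
python3 -m inch '[{"x":0,"y":0,"z":0,"yaw":0,"gripper":-1},{"x":0,"y":0,"z":0,"yaw":0,"gripper":-1},{"x":0,"y":0,"z":0,"yaw":0,"gripper":-1},{"x":0,"y":0,"z":0,"yaw":0,"gripper":-1},{"x":0,"y":0,"z":-1,"yaw":0,"gripper":-1},{"x":0,"y":0,"z":-2,"yaw":0,"gripper":-1},{"x":0,"y":0,"z":-3,"yaw":0,"gripper":-1},{"x":0,"y":0,"z":-3,"yaw":-1,"gripper":-1},{"x":0,"y":0,"z":-3,"yaw":-1,"gripper":-1},{"x":0,"y":0,"z":-3,"yaw":-1,"gripper":-1},{"x":0,"y":0,"z":-3,"yaw":-1,"gripper":-1},{"x":0,"y":0,"z":0,"yaw":-1,"gripper":-1}]' 15; python3 -m inch '[{"x":0,"y":0,"z":0,"yaw":-1,"gripper":-1},{"x":0,"y":0,"z":0,"yaw":-1,"gripper":-1},{"x":0,"y":0,"z":0,"yaw":-0.58,"gripper":-1},{"x":-4,"y":-0.2,"z":0,"yaw":0,"gripper":-1},{"x":-4,"y":-0.2,"z":0,"yaw":0,"gripper":-1},{"x":-4,"y":-0.2,"z":0,"yaw":0,"gripper":-1},{"x":-4,"y":-0.2,"z":0,"yaw":0,"gripper":-1},{"x":-4,"y":-0.2,"z":0,"yaw":0,"gripper":-1},{"x":-4,"y":-0.2,"z":0,"yaw":0,"gripper":-1},{"x":-4,"y":-0.2,"z":0,"yaw":0,"gripper":-1},{"x":-4,"y":-0.2,"z":0,"yaw":0,"gripper":-1},{"x":-4,"y":-0.2,"z":0,"yaw":0,"gripper":-1}]' 15
python3 -m inch '[{"x":-3,"y":-0.2,"z":0,"yaw":0,"gripper":-1},{"x":-2,"y":0,"z":0,"yaw":0,"gripper":-1},{"x":0,"y":0,"z":0,"yaw":0,"gripper":-1},{"x":0,"y":0,"z":0,"yaw":0,"gripper":-1},{"x":0,"y":0,"z":0,"yaw":0,"gripper":-1}]' 15
python3 - <<'E'
from workcell import cams
from h import *
f=cams.grab_frame("wrist"); np.savez("pics/w6.npz",**f)
cv2.imwrite("pics/w6.png",cv2.resize(f["pixels"][:,:,::-1],(800,600),interpolation=cv2.INTER_CUBIC))
E
```

```text
time_s: 7.27
ee_pos: [464.7, 294.4, 211.2]
ee_rot: [179.4, -0.5, 82.4]
force: [1.3, 0.6, -0.5]
gripper_width: 25.8
time_s: 8.27
ee_pos: [475.4, -69.3, 204.9]
ee_rot: [179.9, 0.0, 95.1]
force: [-0.1, -0.4, -0.3]
gripper_width: 26.2
time_s: 8.68
ee_pos: [478.1, -116.7, 204.2]
ee_rot: [180.0, -0.0, 95.1]
force: [-0.7, 1.2, -0.7]
gripper_width: 25.9
```

View pics/w6.png

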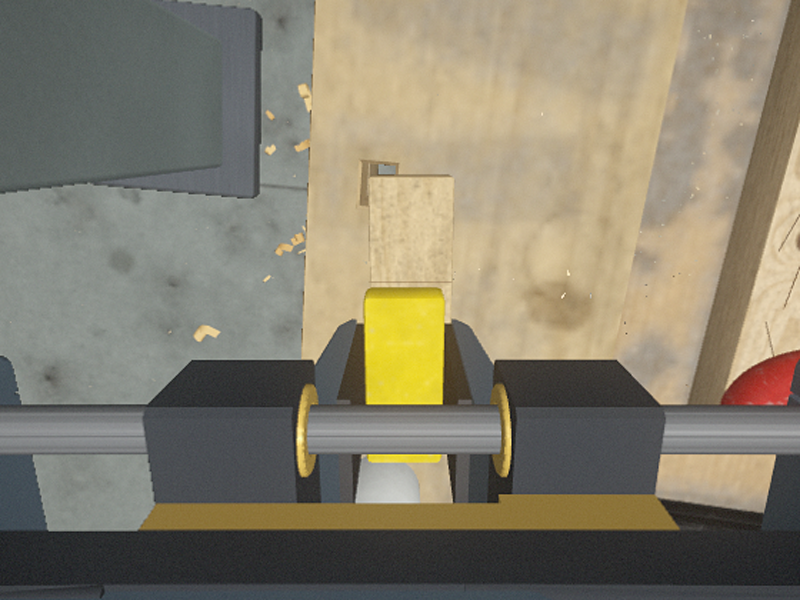

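Run:
```python
from h import *
f=dict(np.load("pics/w6.npz"))
c=np.array((478.1,-116.7,204.2));a=np.radians(95.1);ux=np.array([np.cos(a),np.sin(a)]);uy=np.array([np.sin(a),-np.cos(a)])
for u,v,z in[(366,292,c[2]-24.5),(443,292,c[2]-24.5),(405,288,c[2]-24.5),(405,298,c[2]-10.5),(405,462,c[2]-10.5),(366,380,c[2]-10.5),(443,380,c[2]-10.5)]:
    d=pt(f,u*.7,v*.7,z)[:2]-c[:2];print("pad",u,v,(d@ux).round(1),(d@uy).round(1))
for u,v in[(369,178),(453,177),(370,282),(452,282),(369,300),(453,300)]:
    P=pt(f,u*.7,v*.7,30)[:2];d=P-c[:2];print("block",u,v,P.round(1),(d@ux).round(1),(d@uy).round(1))
g=dict(np.load("pics/w3.npz"));print([pt(g,u*.7,v*.7,30).round(1) for u,v in((424,185),(490,180))])
# check whole-block reprojection of pose hypothesis in w3
for ctr in((485,-143),):
    P=[[ctr[0]+X*np.cos(.089)-Y*np.sin(.089),ctr[1]+X*np.sin(.089)+Y*np.cos(.089),30] for X,Y in((-26,85),(26,85),(26,-85),(-26,-85))]
    print((proj(g,P)/.7).round(0).tolist(),(proj(f,P)/.7).round(0).tolist())
```

```text
pad 366 292 27.7 -13.1
pad 443 292 27.7 13.2
pad 405 288 29.1 0.2
pad 405 298 29.7 0.1
pad 405 462 -29.2 0.1
pad 366 380 1.6 -12.7
pad 443 380 1.5 12.7
block 369 178 [452.3 -62. ] 56.8 -20.9
block 453 177 [502.5 -57. ] 57.3 29.6
block 370 282 [ 457.4 -126.3] -7.8 -21.4
block 452 282 [ 509.2 -121.8] -7.8 30.5
block 369 300 [ 457.6 -138.3] -19.7 -22.3
block 453 300 [ 511.2 -133.6] -19.7 31.4
[array([ 457.4, -125.6,   30. ]), array([ 509.1, -121.9,   30. ])]
[[417.0, 97.0], [486.0, 90.0], [496.0, 306.0], [434.0, 312.0]] [[368.0, 176.0], [455.0, 176.0], [449.0, 429.0], [373.0, 429.0]]
```

```bash
python3 -m inch '[{"x":-1.4,"y":0.2,"z":2,"yaw":0,"gripper":-1},{"x":-1.35,"y":0.25,"z":3,"yaw":0,"gripper":-1},{"x":0,"y":0,"z":3,"yaw":0,"gripper":-1},{"x":0,"y":0,"z":2.5,"yaw":0,"gripper":-1},{"x":0,"y":0,"z":2,"yaw":0,"gripper":-1},{"x":0,"y":0,"z":1.2,"yaw":0,"gripper":-1},{"x":0,"y":0,"z":0,"yaw":0,"gripper":-1},{"x":0,"y":0,"z":0,"yaw":0,"gripper":-1},{"x":0,"y":0,"z":0,"yaw":0,"gripper":-1},{"x":0,"y":0,"z":0,"yaw":0,"gripper":-1}]' 15
```

```text
time_s: 9.57
ee_pos: [486.3, -144.3, 68.2]
ee_rot: [179.9, 0.1, 95.1]
force: [0.7, 0.3, -1.5]
gripper_width: 25.8
```

```bash
python3 -m inch '[{"x":0.05,"y":-0.06,"z":0.7,"yaw":0,"gripper":-1},{"x":0,"y":0,"z":0.35,"yaw":0,"gripper":-1},{"x":0,"y":0,"z":0.2,"yaw":0,"gripper":-1},{"x":0,"y":0,"z":0,"yaw":0,"gripper":-1},{"x":0,"y":0,"z":0,"yaw":0,"gripper":-1},{"x":0,"y":0,"z":0,"yaw":0,"gripper":-1}]' 15
```

```text
time_s: 10.07
ee_pos: [484.7, -144.1, 54.4]
ee_rot: [180.0, 0.0, 95.1]
force: [-0.3, -0.3, -0.8]
gripper_width: 25.7
```

```bash
python3 -m inch '[{"x":0,"y":0,"z":0,"yaw":0,"gripper":1},{"x":0,"y":0,"z":0,"yaw":0,"gripper":1},{"x":0,"y":0,"z":0,"yaw":0,"gripper":1},{"x":0,"y":0,"z":0,"yaw":0,"gripper":1},{"x":0,"y":0,"z":-2,"yaw":0,"gripper":1},{"x":0,"y":0,"z":-3,"yaw":0,"gripper":1},{"x":0,"y":0,"z":-4,"yaw":0,"gripper":1},{"x":0,"y":0,"z":-4,"yaw":0,"gripper":1},{"x":0,"y":0,"z":-2,"yaw":0,"gripper":1},{"x":0,"y":0,"z":0,"yaw":0,"gripper":1},{"x":0,"y":0,"z":0,"yaw":0,"gripper":1}]' 15
python3 - <<'E'
from workcell import cams
from h import *
f=cams.grab_frame("wrist"); np.savez("pics/w7.npz",**f)
cv2.imwrite("pics/w7.png",cv2.resize(f["pixels"][100:320,170:410,::-1],None,fx=2.5,fy=2.5,interpolation=cv2.INTER_CUBIC))
E
python3 -m inch '[{"x":3.72,"y":0.83,"z":0,"yaw":0,"gripper":1},{"x":3.72,"y":0.83,"z":0,"yaw":0,"gripper":1},{"x":3.72,"y":0.83,"z":0,"yaw":0,"gripper":1},{"x":3.72,"y":0.83,"z":0,"yaw":0,"gripper":1},{"x":3.72,"y":0.83,"z":0,"yaw":0,"gripper":1},{"x":3.72,"y":0.83,"z":0,"yaw":0,"gripper":1},{"x":3.72,"y":0.83,"z":0,"yaw":0,"gripper":1},{"x":3.72,"y":0.83,"z":0,"yaw":0,"gripper":1},{"x":3.72,"y":0.83,"z":0,"yaw":0,"gripper":1},{"x":3.72,"y":0.83,"z":0,"yaw":0,"gripper":1},{"x":3.72,"y":0.83,"z":0,"yaw":0,"gripper":1},{"x":3.72,"y":0.83,"z":0,"yaw":0,"gripper":1}]' 15
python3 -m inch '[{"x":3.72,"y":0.83,"z":0,"yaw":0,"gripper":1},{"x":3.72,"y":0.83,"z":0,"yaw":0,"gripper":1},{"x":0,"y":0,"z":0,"yaw":1,"gripper":1},{"x":0,"y":0,"z":0,"yaw":1,"gripper":1},{"x":0,"y":0,"z":0,"yaw":1,"gripper":1},{"x":0,"y":0,"z":0,"yaw":1,"gripper":1},{"x":0,"y":0,"z":0,"yaw":1,"gripper":1},{"x":0,"y":0,"z":0,"yaw":1,"gripper":1},{"x":0,"y":0,"z":0,"yaw":1,"gripper":1},{"x":0,"y":0,"z":0,"yaw":0.4,"gripper":1},{"x":0,"y":0,"z":0,"yaw":0,"gripper":1},{"x":0,"y":0,"z":0,"yaw":0,"gripper":1}]' 15
python3 - <<'E'
from workcell import cams
from h import *
f=cams.grab_frame("wrist"); np.savez("pics/w8.npz",**f)
cv2.imwrite("pics/w8.png",cv2.resize(f["pixels"][:,:,::-1],(800,600),interpolation=cv2.INTER_CUBIC))
a=cv2.imread("pics/w7.png");b=cv2.resize(f["pixels"][60:290,130:430,::-1],None,fx=1.6,fy=1.6,interpolation=cv2.INTER_CUBIC)
E
```

```text
time_s: 10.98
ee_pos: [485.0, -144.1, 205.5]
ee_rot: [179.9, 0.1, 95.1]
force: [0.2, 0.0, -0.3]
gripper_width: 90.9
time_s: 12.03
ee_pos: [543.2, 310.9, 201.6]
ee_rot: [-179.7, 0.1, 95.1]
force: [0.4, -0.1, 0.0]
gripper_width: 91.4
time_s: 13.03
ee_pos: [553.7, 384.6, 202.2]
ee_rot: [-179.9, 0.2, 58.1]
force: [-0.6, -1.1, 0.4]
gripper_width: 91.5
```

View pics/w8.png

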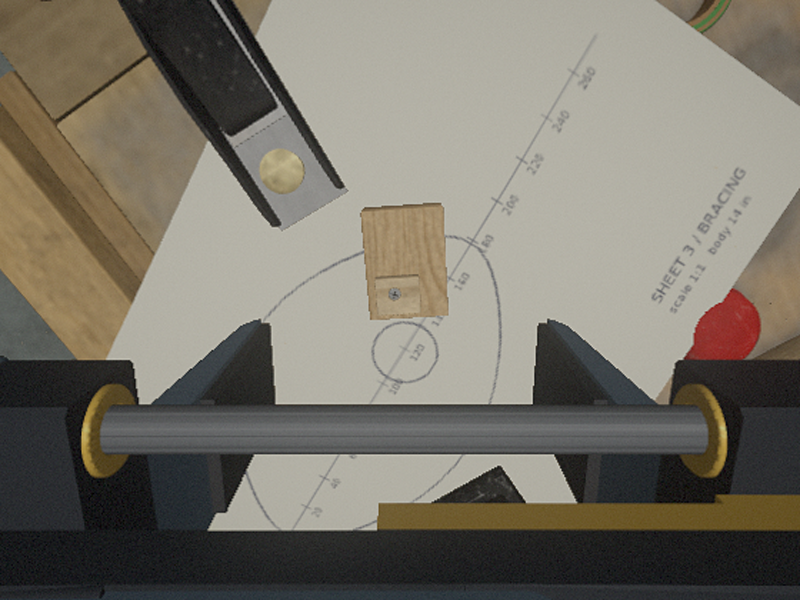

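View pics/w7.png

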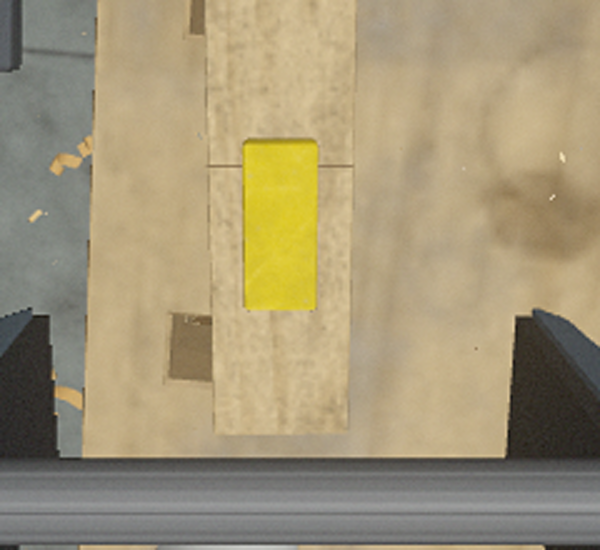

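Run:
```python
from h import *
f=dict(np.load("pics/w8.npz"))
c=(553.7,384.6,202.2)
p=quad(f,[(363,212),(443,208),(447,318),(370,319)],22)
p0=quad(f,[(361,205),(444,203),(447,318),(370,319)],22)
rows(c,(*p,25),58.1)
g=dict(np.load("pics/w7.npz"))
o=np.array([170,100])
def q(u,v,z): return pt(g,u/2.5+170,v/2.5+100,z)
print("pad",[q(u,v,44).round(1) for u,v in((244,147),(317,147),(316,310),(244,310))],np.mean([q(u,v,44) for u,v in((244,147),(317,147),(316,310),(244,310))],0))
A,B=q(214,434,30),q(348,434,30);print("block near end",A,B);b=np.radians(5.1);print("ctr",(A+B)[:2]/2+85*np.array([-np.sin(b),np.cos(b)]))
```

```text
[[549.3, 428.0], [592.9, 403.8], [558.3, 340.5], [514.9, 366.7]] sides [70.3, 49.8, 72.1, 50.7] ctr [553.9 384.7]
 yaw [-29.3, -28.6]
[[550.7, 432.2], [595.0, 406.1], [558.3, 340.5], [514.9, 366.7]] sides [74.7, 51.4, 75.2, 50.7] ctr [554.7 386.4]
 yaw [-28.6, -29.2]
x 0.02 y 0.01 z 17.72 cm
pad [array([ 470.2, -116.3,   44. ]), array([ 494.7, -114.1,   44. ]), array([ 500.1, -172. ,   44. ]), array([ 474.6, -174.2,   44. ])] [ 484.91154216 -144.16426846   44.        ]
block near end [ 466.91144724 -230.25648112   30.        ] [ 518.34783793 -225.80102877   30.        ]
ctr [ 485.07362735 -143.36526439]
```

```bash
python3 -m inch '[{"x":0,"y":0,"z":2,"yaw":-0.58,"gripper":1},{"x":0,"y":0,"z":3.5,"yaw":0,"gripper":1},{"x":0,"y":0,"z":3.5,"yaw":0,"gripper":1},{"x":0,"y":0,"z":3.5,"yaw":0,"gripper":1},{"x":0,"y":0,"z":2.5,"yaw":0,"gripper":1},{"x":0,"y":0,"z":1.5,"yaw":0,"gripper":1},{"x":0,"y":0,"z":0.5,"yaw":0,"gripper":1},{"x":0,"y":0,"z":0,"yaw":0,"gripper":1},{"x":0,"y":0,"z":0,"yaw":0,"gripper":1},{"x":0,"y":0,"z":0,"yaw":0,"gripper":1},{"x":0,"y":0,"z":0,"yaw":0,"gripper":1}]' 20
```

```text
time_s: 14.0
ee_pos: [555.2, 385.6, 36.2]
ee_rot: [179.9, -0.2, 61.0]
force: [-0.2, 0.2, -0.3]
gripper_width: 91.1
```

```bash
python3 -m inch '[{"x":0,"y":0,"z":0.5,"yaw":0,"gripper":1},{"x":0,"y":0,"z":0.5,"yaw":0,"gripper":1},{"x":0,"y":0,"z":0,"yaw":0,"gripper":1},{"x":0,"y":0,"z":0,"yaw":0,"gripper":1}]' 20;python3 -m inch '[{"x":0,"y":0,"z":0,"yaw":0,"gripper":-1},{"x":0,"y":0,"z":0,"yaw":0,"gripper":-1},{"x":0,"y":0,"z":0,"yaw":0,"gripper":-1},{"x":0,"y":0,"z":0,"yaw":0,"gripper":-1},{"x":0,"y":0,"z":0,"yaw":0,"gripper":-1},{"x":0,"y":0,"z":0,"yaw":0,"gripper":-1},{"x":0,"y":0,"z":0,"yaw":0,"gripper":-1},{"x":0,"y":0,"z":0,"yaw":0,"gripper":-1}]' 20
```

```text
time_s: 14.33
ee_pos: [554.0, 384.8, 23.9]
ee_rot: [-180.0, 0.1, 61.0]
force: [-1.1, 0.2, 0.7]
gripper_width: 91.3
time_s: 15.0
ee_pos: [554.4, 385.0, 24.5]
ee_rot: [180.0, -0.0, 61.0]
force: [-0.4, 0.6, 0.4]
gripper_width: 52.4
```

```bash
python3 -m inch '[{"x":0,"y":0,"z":-1,"yaw":0,"gripper":-1},{"x":0,"y":0,"z":-2.5,"yaw":0,"gripper":-1},{"x":0,"y":0,"z":-3.5,"yaw":0,"gripper":-1},{"x":0,"y":0,"z":-3,"yaw":-1,"gripper":-1},{"x":0,"y":0,"z":-3,"yaw":-1,"gripper":-1},{"x":0,"y":0,"z":-2,"yaw":-1,"gripper":-1},{"x":0,"y":0,"z":0,"yaw":-1,"gripper":-1},{"x":0,"y":0,"z":0,"yaw":-1,"gripper":-1},{"x":0,"y":0,"z":0,"yaw":-1,"gripper":-1},{"x":0,"y":0,"z":0,"yaw":-0.82,"gripper":-1},{"x":-3.72,"y":-0.83,"z":0,"yaw":0,"gripper":-1},{"x":-3.72,"y":-0.83,"z":0,"yaw":0,"gripper":-1}]' 20
python3 -m inch '[{"x":-3.72,"y":-0.83,"z":0,"yaw":0,"gripper":-1},{"x":-3.72,"y":-0.83,"z":0,"yaw":0,"gripper":-1},{"x":-3.72,"y":-0.83,"z":0,"yaw":0,"gripper":-1},{"x":-3.72,"y":-0.83,"z":0,"yaw":0,"gripper":-1},{"x":-3.72,"y":-0.83,"z":0,"yaw":0,"gripper":-1},{"x":-3.72,"y":-0.83,"z":0,"yaw":0,"gripper":-1},{"x":-3.72,"y":-0.83,"z":0,"yaw":0,"gripper":-1},{"x":-3.72,"y":-0.83,"z":0,"yaw":0,"gripper":-1},{"x":-3.72,"y":-0.83,"z":0,"yaw":0,"gripper":-1},{"x":-3.72,"y":-0.83,"z":0,"yaw":0,"gripper":-1},{"x":-3.72,"y":-0.83,"z":0,"yaw":0,"gripper":-1},{"x":-3.72,"y":-0.83,"z":0,"yaw":0,"gripper":-1}]' 20
python3 -m inch '[{"x":0,"y":0,"z":0,"yaw":0,"gripper":-1},{"x":0,"y":0,"z":0,"yaw":0,"gripper":-1},{"x":0,"y":0,"z":3,"yaw":0,"gripper":-1},{"x":0,"y":0,"z":3,"yaw":0,"gripper":-1},{"x":0,"y":0,"z":2,"yaw":0,"gripper":-1},{"x":0,"y":0,"z":1,"yaw":0,"gripper":-1},{"x":0,"y":0,"z":0,"yaw":0,"gripper":-1},{"x":0,"y":0,"z":0,"yaw":0,"gripper":-1},{"x":0,"y":0,"z":0,"yaw":0,"gripper":-1},{"x":0,"y":0,"z":0,"yaw":0,"gripper":-1}]' 20
```

```text
time_s: 16.0
ee_pos: [544.1, 310.0, 174.6]
ee_rot: [180.0, -0.0, 95.3]
force: [0.6, -0.7, 0.5]
gripper_width: 51.9
time_s: 17.0
ee_pos: [484.1, -145.8, 175.4]
ee_rot: [179.9, 0.0, 95.1]
force: [0.4, -0.1, -0.2]
gripper_width: 51.8
time_s: 17.83
ee_pos: [485.8, -144.0, 85.9]
ee_rot: [179.8, 0.1, 95.1]
force: [-0.5, -0.0, -0.8]
gripper_width: 52.0
```

```bash
python3 -m inch '[{"x":0,"y":-0.04,"z":0.6,"yaw":0,"gripper":-1},{"x":0,"y":0,"z":0.5,"yaw":0,"gripper":-1},{"x":0,"y":0,"z":0.3,"yaw":0,"gripper":-1},{"x":0,"y":0,"z":0.2,"yaw":0,"gripper":-1},{"x":0,"y":0,"z":0,"yaw":0,"gripper":-1},{"x":0,"y":0,"z":0,"yaw":0,"gripper":-1},{"x":0,"y":0,"z":0,"yaw":0,"gripper":-1}]' 20; python3 -c "
from workcell import telemetry;import numpy as np;s=telemetry.state();print(s['ee_pos'],s['force'])"
```

```text
time_s: 18.42
ee_pos: [484.2, -144.1, 68.4]
ee_rot: [-180.0, 0.0, 95.1]
force: [-0.1, -0.1, 0.9]
gripper_width: 51.9
[ 484.17073101 -144.07916628   68.36946591] [-0.08832564 -0.0960662   0.91081801]
```

```bash
python3 -m inch '[{"x":0,"y":0,"z":0,"yaw":0,"gripper":1},{"x":0,"y":0,"z":0,"yaw":0,"gripper":1},{"x":0,"y":0,"z":0,"yaw":0,"gripper":1},{"x":0,"y":0,"z":0,"yaw":0,"gripper":1},{"x":0,"y":0,"z":-1.5,"yaw":0,"gripper":1},{"x":0,"y":0,"z":-3,"yaw":0,"gripper":1},{"x":0,"y":0,"z":-4,"yaw":0,"gripper":1},{"x":0,"y":0,"z":-4,"yaw":0,"gripper":1},{"x":-2.5,"y":0.2,"z":-3,"yaw":0,"gripper":1},{"x":-2.5,"y":0.2,"z":-3,"yaw":0,"gripper":1},{"x":-2.5,"y":0.2,"z":-3,"yaw":0,"gripper":1},{"x":-2.5,"y":0.2,"z":-1.7,"yaw":0,"gripper":1}]' 20
python3 -m inch '[{"x":0,"y":0,"z":0,"yaw":0,"gripper":1},{"x":0,"y":0,"z":0,"yaw":0,"gripper":1},{"x":0,"y":0,"z":0,"yaw":0,"gripper":1}]' 20
python3 - <<'E'
from workcell import cams
from h import *
f=cams.grab_frame("wrist"); np.savez("pics/w9.npz",**f)
cv2.imwrite("pics/w9.png",cv2.resize(f["pixels"][:,:,::-1],(800,600),interpolation=cv2.INTER_CUBIC))
E
```

```text
time_s: 19.42
ee_pos: [501.9, -244.3, 304.5]
ee_rot: [179.7, 0.2, 95.1]
force: [0.9, -0.5, -0.2]
gripper_width: 90.8
time_s: 19.67
ee_pos: [500.3, -242.2, 299.3]
ee_rot: [-179.9, -0.1, 95.1]
force: [0.2, -0.7, 0.2]
gripper_width: 91.3
```

View pics/w9.png

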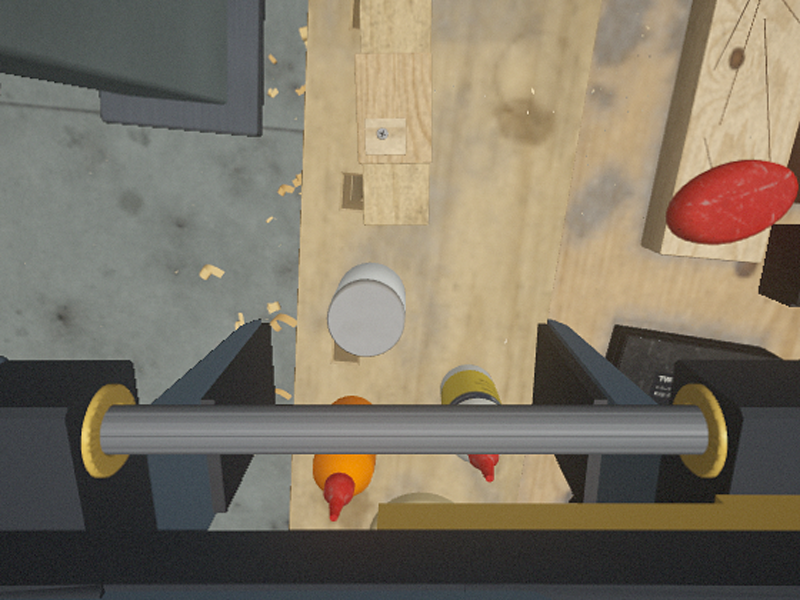

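Run:
```python
from h import *
f=dict(np.load("pics/w9.npz"))
quad(f,[(358,54),(432,54),(432,163),(357,162)],66)
A=[pt(f,u*.7,v*.7,30)[:2] for u,v in((364,223),(428,223))];b=np.radians(5.1)
print("block",np.array(A).round(1),"ctr",(A[0]+A[1])/2+85*np.array([-np.sin(b),np.cos(b)]))
for n,u,v,z in[("jar",366.5,317,73),("jarL",328,317,73),("jarR",405,317,73),("jarT",366.5,279,73),("jarB",366.5,356,73),("nozzle",489,478,139),("glueshoulder",470,400,85),("gluefar L",441,395,75),("R",499,395,75),("foot edge",469,366,0)]: print(n,pt(f,u*.7,v*.7,z).round(1))
```

```text
[[457.6, -110.7], [506.9, -106.4], [514.2, -176.9], [461.4, -180.9]] sides [70.3, 49.5, 70.9, 52.9] ctr [ 485.  -143.7]
 yaw [3.1, 5.9]
block [[ 467.  -228.8]
 [ 517.7 -224.3]] ctr [ 484.78388366 -141.92287159]
jar [ 476.4 -292.6   73. ]
jarL [ 447.6 -295.2   73. ]
jarR [ 505.1 -290.1   73. ]
jarT [ 474.3 -263.4   73. ]
jarB [ 478.5 -324.    73. ]
nozzle [ 569.5 -377.   139. ]
glueshoulder [ 559.6 -347.7   85. ]
gluefar L [ 538.5 -350.5   75. ]
R [ 583.4 -346.5   75. ]
foot edge [ 570.1 -356.2    0. ]
```

```bash
python3 -m inch '[{"x":-2,"y":-1.2,"z":2.5,"yaw":0,"gripper":1},{"x":-2,"y":-1.2,"z":2.5,"yaw":0,"gripper":1},{"x":-0.87,"y":-0.43,"z":3,"yaw":0,"gripper":1},{"x":0,"y":0,"z":3,"yaw":0,"gripper":1},{"x":0,"y":0,"z":3,"yaw":0,"gripper":1},{"x":0,"y":0,"z":0,"yaw":0,"gripper":1},{"x":0,"y":0,"z":0,"yaw":0,"gripper":1},{"x":0,"y":0,"z":0,"yaw":0,"gripper":1},{"x":0,"y":0,"z":0,"yaw":0,"gripper":1}]' 20
```

```text
time_s: 20.47
ee_pos: [478.4, -294.1, 162.5]
ee_rot: [179.8, 0.1, 95.1]
force: [0.7, 0.4, -0.3]
gripper_width: 91.0
```

```bash
python3 -m inch '[{"x":0.05,"y":-0.12,"z":3,"yaw":0,"gripper":1},{"x":0,"y":0,"z":3,"yaw":0,"gripper":1},{"x":0,"y":0,"z":2.5,"yaw":0,"gripper":1},{"x":0,"y":0,"z":1.5,"yaw":0,"gripper":1},{"x":0,"y":0,"z":1,"yaw":0,"gripper":1},{"x":0,"y":0,"z":0.4,"yaw":0,"gripper":1},{"x":0,"y":0,"z":0,"yaw":0,"gripper":1},{"x":0,"y":0,"z":0,"yaw":0,"gripper":1},{"x":0,"y":0,"z":0,"yaw":0,"gripper":1}]' 20; python3 -m inch '[{"x":0,"y":0,"z":0,"yaw":0,"gripper":-1},{"x":0,"y":0,"z":0,"yaw":0,"gripper":-1},{"x":0,"y":0,"z":0,"yaw":0,"gripper":-1},{"x":0,"y":0,"z":0,"yaw":0,"gripper":-1},{"x":0,"y":0,"z":0,"yaw":0,"gripper":-1},{"x":0,"y":0,"z":0,"yaw":0,"gripper":-1},{"x":0,"y":0,"z":0,"yaw":0,"gripper":-1},{"x":0,"y":0,"z":0,"yaw":0,"gripper":-1}]' 20
```

```text
time_s: 21.22
ee_pos: [476.9, -294.1, 47.9]
ee_rot: [179.9, 0.1, 95.1]
force: [-0.4, 0.6, 0.8]
gripper_width: 91.4
time_s: 21.88
ee_pos: [475.9, -293.6, 46.6]
ee_rot: [-180.0, 0.0, 95.1]
force: [-1.1, -0.1, 2.2]
gripper_width: 59.0
```

```bash
python3 -m inch '[{"x":0,"y":0,"z":-1,"yaw":0,"gripper":-1},{"x":0,"y":0,"z":-2,"yaw":0,"gripper":-1},{"x":0,"y":0,"z":-3,"yaw":0,"gripper":-1},{"x":0,"y":0,"z":-3,"yaw":1,"gripper":-1},{"x":0,"y":0,"z":-3,"yaw":1,"gripper":-1},{"x":0,"y":0,"z":0,"yaw":1,"gripper":-1},{"x":0,"y":0,"z":0,"yaw":1,"gripper":-1},{"x":0,"y":0,"z":0,"yaw":1,"gripper":-1},{"x":0,"y":0,"z":0,"yaw":1,"gripper":-1},{"x":0,"y":0,"z":0,"yaw":1,"gripper":-1},{"x":0,"y":0,"z":0,"yaw":1,"gripper":-1},{"x":0,"y":0,"z":0,"yaw":1,"gripper":-1}]' 20
python3 -m inch '[{"x":0,"y":0,"z":0,"yaw":1,"gripper":-1},{"x":0,"y":0,"z":0,"yaw":1,"gripper":-1},{"x":0,"y":0,"z":0,"yaw":1,"gripper":-1},{"x":0,"y":0,"z":0,"yaw":1,"gripper":-1},{"x":0,"y":0,"z":0,"yaw":1,"gripper":-1},{"x":0,"y":0,"z":0,"yaw":1,"gripper":-1},{"x":0,"y":0,"z":0,"yaw":1,"gripper":-1},{"x":0,"y":0,"z":0,"yaw":1,"gripper":-1},{"x":0,"y":0,"z":0,"yaw":1,"gripper":-1},{"x":1.8,"y":-2.49,"z":0,"yaw":0,"gripper":-1},{"x":1.8,"y":-2.49,"z":0,"yaw":0,"gripper":-1},{"x":1.8,"y":-2.49,"z":0,"yaw":0,"gripper":-1}]' 20
python3 -m inch '[{"x":1.8,"y":-2.49,"z":0,"yaw":0,"gripper":-1},{"x":1.8,"y":-2.49,"z":0,"yaw":0,"gripper":-1},{"x":1.8,"y":-2.49,"z":0,"yaw":0,"gripper":-1},{"x":0,"y":0,"z":0,"yaw":0,"gripper":-1},{"x":0,"y":0,"z":3,"yaw":0,"gripper":-1},{"x":0,"y":0,"z":3,"yaw":0,"gripper":-1},{"x":0,"y":0,"z":2.5,"yaw":0,"gripper":-1},{"x":0,"y":0,"z":1.5,"yaw":0,"gripper":-1},{"x":0,"y":0,"z":0,"yaw":0,"gripper":-1},{"x":0,"y":0,"z":0,"yaw":0,"gripper":-1},{"x":0,"y":0,"z":0,"yaw":0,"gripper":-1},{"x":0,"y":0,"z":0,"yaw":0,"gripper":-1}]' 20
```

```text
time_s: 22.88
ee_pos: [475.7, -293.4, 166.8]
ee_rot: [-180.0, 0.0, 49.8]
force: [-0.3, 0.2, -1.0]
gripper_width: 59.5
time_s: 23.88
ee_pos: [523.2, -213.7, 166.8]
ee_rot: [-180.0, -0.0, 5.0]
force: [-0.1, -0.4, -1.1]
gripper_width: 59.0
time_s: 24.88
ee_pos: [571.4, -135.7, 68.2]
ee_rot: [179.9, -0.2, 5.1]
force: [-0.4, -0.0, -0.6]
gripper_width: 59.2
```

```bash
python3 -m inch '[{"x":-0.03,"y":0,"z":0.8,"yaw":0,"gripper":-1},{"x":0,"y":0,"z":0.6,"yaw":0,"gripper":-1},{"x":0,"y":0,"z":0.4,"yaw":0,"gripper":-1},{"x":0,"y":0,"z":0.2,"yaw":0,"gripper":-1},{"x":0,"y":0,"z":0,"yaw":0,"gripper":-1},{"x":0,"y":0,"z":0,"yaw":0,"gripper":-1},{"x":0,"y":0,"z":0,"yaw":0,"gripper":-1}]' 20; python3 -c "
from workcell import telemetry;s=telemetry.state();print(s['ee_pos'],s['force'])"
```

```text
time_s: 25.47
ee_pos: [569.5, -135.1, 46.6]
ee_rot: [-180.0, 0.1, 5.1]
force: [-2.0, 1.1, 3.6]
gripper_width: 59.2
[ 569.52742918 -135.11836457   46.59046391] [-2.02153554  1.1178605   3.60708301]
```

```bash
python3 -m inch '[{"x":0,"y":0,"z":0,"yaw":0,"gripper":1},{"x":0,"y":0,"z":0,"yaw":0,"gripper":1},{"x":0,"y":0,"z":0,"yaw":0,"gripper":1},{"x":0,"y":0,"z":0,"yaw":0,"gripper":1},{"x":0,"y":0,"z":-2,"yaw":0,"gripper":1},{"x":0,"y":0,"z":-3.7,"yaw":0,"gripper":1},{"x":0,"y":0,"z":-3.7,"yaw":0,"gripper":1},{"x":0,"y":0,"z":-3.7,"yaw":0,"gripper":1},{"x":0,"y":0,"z":-3.7,"yaw":0,"gripper":1},{"x":-0.36,"y":4.03,"z":0,"yaw":0,"gripper":1},{"x":-0.36,"y":4.03,"z":0,"yaw":0,"gripper":1},{"x":-0.36,"y":4.03,"z":0,"yaw":0,"gripper":1}]' 15
python3 -m inch '[{"x":-0.36,"y":4.03,"z":0,"yaw":0,"gripper":1},{"x":-0.36,"y":4.03,"z":0,"yaw":0,"gripper":1},{"x":-0.36,"y":4.03,"z":0,"yaw":0,"gripper":1},{"x":0,"y":0,"z":0,"yaw":0,"gripper":1},{"x":0,"y":0,"z":0,"yaw":0,"gripper":1},{"x":0,"y":0,"z":0,"yaw":0,"gripper":1}]' 15
python3 - <<'E'
from workcell import cams
from h import *
f=cams.grab_frame("wrist"); np.savez("pics/w10.npz",**f)
cv2.imwrite("pics/w10.png",cv2.resize(f["pixels"][:,:,::-1],(800,600),interpolation=cv2.INTER_CUBIC))
E
```

```text
time_s: 26.47
ee_pos: [570.4, -257.5, 215.8]
ee_rot: [179.9, -0.1, 5.2]
force: [0.9, 0.2, -0.0]
gripper_width: 91.0
time_s: 26.97
ee_pos: [569.7, -377.8, 213.9]
ee_rot: [-179.9, 0.0, 5.0]
force: [0.5, -0.2, -0.4]
gripper_width: 91.4
```

View pics/w10.png

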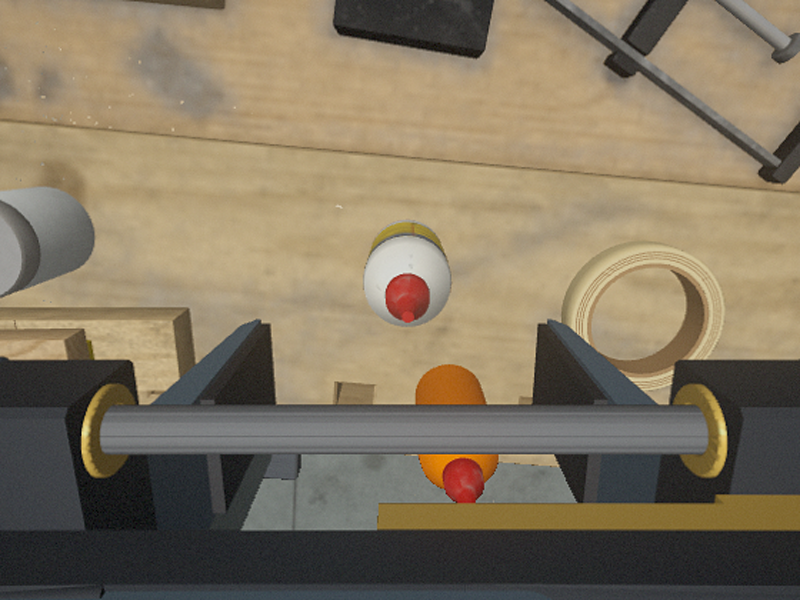

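Run:
```python
from h import *
f=dict(np.load("pics/w10.npz"))
for n,u,v,z in[("tip",408,318,139),("collar",407.5,297,107),("bodyL",364,280,80),("bodyR",451,280,80),("front foot",408,219,0)]: print(n,pt(f,u*.7,v*.7,z).round(1))
# jar (lid/foot check) right foot edge
print(pt(f,94*.7,237*.7,0).round(1))
```

```text
tip [ 569.4 -378.2  139. ]
collar [ 569.8 -378.1  107. ]
bodyL [ 569.6 -354.    80. ]
bodyR [ 573.8 -402.1   80. ]
front foot [ 594.4 -376.8    0. ]
[ 562.8 -160.8    0. ]
```

```bash
python3 -m inch '[{"x":0,"y":0,"z":3,"yaw":0,"gripper":1},{"x":0,"y":0,"z":3,"yaw":0,"gripper":1},{"x":0,"y":0,"z":2.5,"yaw":0,"gripper":1},{"x":0,"y":0,"z":2,"yaw":0,"gripper":1},{"x":0,"y":0,"z":1.2,"yaw":0,"gripper":1},{"x":0,"y":0,"z":0.7,"yaw":0,"gripper":1},{"x":0,"y":0,"z":0.2,"yaw":0,"gripper":1},{"x":0,"y":0,"z":0,"yaw":0,"gripper":1},{"x":0,"y":0,"z":0,"yaw":0,"gripper":1},{"x":0,"y":0,"z":0,"yaw":0,"gripper":1}]' 20; python3 -m inch '[{"x":0,"y":0,"z":0,"yaw":0,"gripper":-1},{"x":0,"y":0,"z":0,"yaw":0,"gripper":-1},{"x":0,"y":0,"z":0,"yaw":0,"gripper":-1},{"x":0,"y":0,"z":0,"yaw":0,"gripper":-1},{"x":0,"y":0,"z":0,"yaw":0,"gripper":-1},{"x":0,"y":0,"z":0,"yaw":0,"gripper":-1},{"x":0,"y":0,"z":0,"yaw":0,"gripper":-1},{"x":0,"y":0,"z":0,"yaw":0,"gripper":-1},{"x":0,"y":0,"z":0,"yaw":0,"gripper":-1}]' 20
```

```text
time_s: 27.85
ee_pos: [570.6, -378.4, 90.1]
ee_rot: [179.9, -0.1, 5.1]
force: [-0.3, 0.5, -0.2]
gripper_width: 91.2
time_s: 28.6
ee_pos: [569.9, -378.1, 88.5]
ee_rot: [180.0, -0.0, 5.1]
force: [0.1, -0.5, 0.6]
gripper_width: 48.5
```

```bash
python3 -m inch '[{"x":0,"y":0,"z":-1,"yaw":0,"gripper":-1},{"x":0,"y":0,"z":-2,"yaw":0,"gripper":-1},{"x":0,"y":0,"z":-3,"yaw":0,"gripper":-1},{"x":0,"y":0,"z":-3,"yaw":0,"gripper":-1},{"x":0,"y":0,"z":-3,"yaw":0,"gripper":-1},{"x":-0.2,"y":-1.8,"z":0,"yaw":0,"gripper":-1},{"x":-0.47,"y":-3.67,"z":0,"yaw":0,"gripper":-1},{"x":-0.47,"y":-3.67,"z":0,"yaw":0,"gripper":-1},{"x":-0.47,"y":-3.67,"z":0,"yaw":0,"gripper":-1},{"x":-0.47,"y":-3.67,"z":0,"yaw":0,"gripper":-1},{"x":-0.47,"y":-3.67,"z":0,"yaw":0,"gripper":-1},{"x":-0.47,"y":-3.67,"z":0,"yaw":0,"gripper":-1}]' 20
python3 -m inch '[{"x":-0.47,"y":-3.67,"z":0,"yaw":0,"gripper":-1},{"x":-0.47,"y":-3.67,"z":0,"yaw":0,"gripper":-1},{"x":-0.47,"y":-3.67,"z":0,"yaw":0,"gripper":-1},{"x":-0.47,"y":-3.67,"z":0,"yaw":0,"gripper":-1},{"x":-0.27,"y":-1.87,"z":0,"yaw":0,"gripper":-1},{"x":0,"y":0,"z":0,"yaw":0,"gripper":-1},{"x":0,"y":0,"z":2,"yaw":0,"gripper":-1},{"x":0,"y":0,"z":3,"yaw":0,"gripper":-1},{"x":0,"y":0,"z":3,"yaw":0,"gripper":-1},{"x":0,"y":0,"z":2,"yaw":0,"gripper":-1},{"x":0,"y":0,"z":0,"yaw":0,"gripper":-1},{"x":0,"y":0,"z":0,"yaw":0,"gripper":-1}]' 20
python3 -m inch '[{"x":0,"y":0,"z":0,"yaw":0,"gripper":-1},{"x":0,"y":0,"z":0,"yaw":0,"gripper":-1}]' 20
```

```text
time_s: 29.6
ee_pos: [517.8, -141.7, 209.0]
ee_rot: [-180.0, -0.0, 5.0]
force: [0.7, 0.5, -1.8]
gripper_width: 48.2
time_s: 30.6
ee_pos: [482.5, 19.0, 108.3]
ee_rot: [180.0, 0.1, 5.0]
force: [-0.5, -0.2, -2.0]
gripper_width: 48.2
time_s: 30.77
ee_pos: [484.1, 19.3, 110.2]
ee_rot: [180.0, -0.2, 5.1]
force: [-0.5, 0.4, -1.7]
gripper_width: 48.7
```

```bash
python3 -m inch '[{"x":0,"y":0,"z":0.9,"yaw":0,"gripper":-1},{"x":0,"y":0,"z":0.6,"yaw":0,"gripper":-1},{"x":0,"y":0,"z":0.3,"yaw":0,"gripper":-1},{"x":0,"y":0,"z":0.15,"yaw":0,"gripper":-1},{"x":0,"y":0,"z":0,"yaw":0,"gripper":-1},{"x":0,"y":0,"z":0,"yaw":0,"gripper":-1},{"x":0,"y":0,"z":0,"yaw":0,"gripper":-1}]' 20; python3 -c "
from workcell import telemetry;s=telemetry.state();print(s['ee_pos'],s['force'])"
```

```text
time_s: 31.35
ee_pos: [482.7, 19.6, 89.0]
ee_rot: [180.0, -0.0, 5.1]
force: [0.5, -0.3, -1.1]
gripper_width: 48.6
[482.73355063  19.58674454  88.99065111] [ 0.47094317 -0.31351347 -1.09674238]
```

```bash
python3 -m inch '[{"x":0,"y":0,"z":0.08,"yaw":0,"gripper":-1},{"x":0,"y":0,"z":0,"yaw":0,"gripper":-1},{"x":0,"y":0,"z":0,"yaw":0,"gripper":-1}]' 20; python3 -m inch '[{"x":0,"y":0,"z":0,"yaw":0,"gripper":1},{"x":0,"y":0,"z":0,"yaw":0,"gripper":1},{"x":0,"y":0,"z":0,"yaw":0,"gripper":1},{"x":0,"y":0,"z":0,"yaw":0,"gripper":1},{"x":0,"y":0,"z":0,"yaw":0,"gripper":1},{"x":0,"y":0,"z":-2,"yaw":0,"gripper":1},{"x":0,"y":0,"z":-3.5,"yaw":0,"gripper":1},{"x":0,"y":0,"z":-3.5,"yaw":0,"gripper":1},{"x":0,"y":0,"z":-3.5,"yaw":0,"gripper":1},{"x":0,"y":0,"z":-3.5,"yaw":0,"gripper":1},{"x":0,"y":0,"z":-3.5,"yaw":0,"gripper":1},{"x":0,"y":0,"z":-3.5,"yaw":0,"gripper":1}]' 20
python3 -m inch '[{"x":0,"y":0,"z":-3.5,"yaw":0,"gripper":1},{"x":0,"y":0,"z":-3.5,"yaw":0,"gripper":1},{"x":-2,"y":0,"z":-3,"yaw":0,"gripper":1},{"x":-2,"y":0,"z":-1,"yaw":0,"gripper":1},{"x":0,"y":0,"z":0,"yaw":0,"gripper":1},{"x":0,"y":0,"z":0,"yaw":0,"gripper":1},{"x":0,"y":0,"z":0,"yaw":0,"gripper":1}]' 20
python3 - <<'E'
from workcell import cams
from h import *
f=cams.grab_frame("wrist"); np.savez("pics/w11.npz",**f)
cv2.imwrite("pics/w11.png",cv2.resize(f["pixels"][:,:,::-1],(800,600),interpolation=cv2.INTER_CUBIC))
f=cams.grab_frame("scene"); np.savez("pics/s2.npz",**f)
cv2.imwrite("pics/s2.png",cv2.resize(f["pixels"][100:310,230:430,::-1],None,fx=2.85,fy=2.85,interpolation=cv2.INTER_CUBIC))
E
```

```text
time_s: 31.6
ee_pos: [482.9, 19.6, 88.4]
ee_rot: [180.0, -0.0, 5.1]
force: [-0.0, -0.1, 0.6]
gripper_width: 48.6
time_s: 32.6
ee_pos: [482.2, 19.6, 320.0]
ee_rot: [180.0, -0.0, 5.1]
force: [0.4, -0.1, 0.9]
gripper_width: 91.2
time_s: 33.18
ee_pos: [442.8, 16.1, 427.2]
ee_rot: [180.0, 0.1, 5.1]
force: [-0.8, -0.2, -1.1]
gripper_width: 91.1
```

View pics/w11.png

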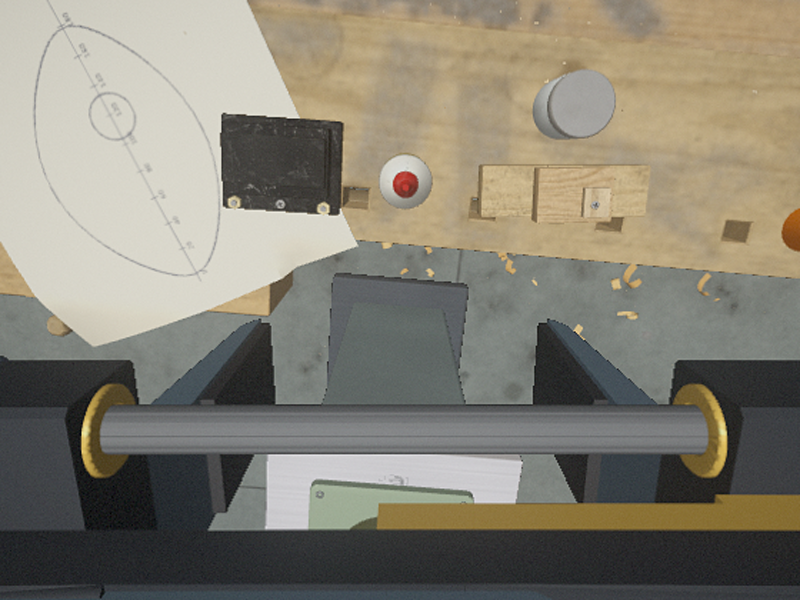

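Run:
```python
from h import *
f=dict(np.load("pics/w11.npz"))
P=[pt(f,u*.7,v*.7,46)[:2] for u,v in((223,116),(342,123),(340,213),(221,208))];print(np.round(P,1).tolist(),np.mean(P,0))
B=[pt(f,u*.7,v*.7,30)[:2] for u,v in((481,165),(649,166),(647,221),(480,217))];print("block",np.round(B,1).tolist(),np.mean(B,0))
C=[pt(f,u*.7,v*.7,66)[:2] for u,v in((536,168),(628,167),(628,222),(535,221))];print("caul",np.mean(C,0))
print("jar",pt(f,581.5*.7,104*.7,73)); print("glue",pt(f,405*.7,184*.7,107),"bodyL",pt(f,379*.7,182*.7,75),"R",pt(f,432*.7,182*.7,75))
```

```text
[[526.9, 198.3], [530.6, 84.8], [444.4, 81.9], [438.9, 200.7]] [485.18599536 141.41170268]
block [[503.0, -55.3], [516.7, -223.9], [461.9, -233.7], [450.8, -61.0]] [ 483.09043699 -143.46561563]
caul [ 484.71691528 -149.42576438]
jar [ 565.07180646 -132.37890368   73.        ]
glue [483.1109118   20.01163988 107.        ] bodyL [480.46096202  44.07433073  75.        ] R [484.81179912  -5.20234089  75.        ]
```

View pics/s2.png

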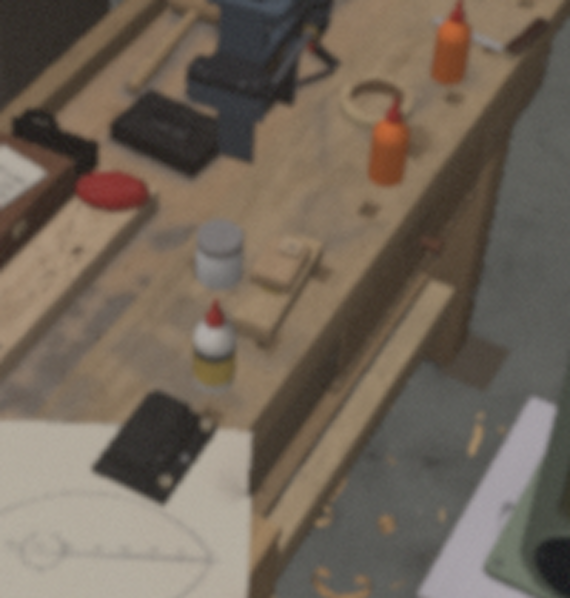

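Run:
```python
from h import *
from scipy.optimize import least_squares
w4=dict(np.load("pics/w4.npz"));g=dict(np.load("pics/w11.npz"))
R=cv2.Rodrigues(g["rvec"])[0];print("cam",-R.T@g["tvec"].ravel())
t=np.linspace(0,6.283,73)
for c in((570,-135),(565,-132)):
    for z in(73,55,0):
        q=proj(g,np.c_[c[0]+30*np.cos(t),c[1]+30*np.sin(t),0*t+z])/.7;print(c,z,q.min(0).round(),q.max(0).round())
# fixture: fit x,y,yaw,z of a 96x124 rectangle to both views
o4=np.array([(343,191),(435,188),(437,305),(343,307)])*.7
o11=np.array([(223,116),(342,123),(340,213),(221,208)])*.7
def pr(p,f,idx):
    X=np.array([(-48,62),(48,62),(48,-62),(-48,-62)])[idx];c,s=np.cos(p[2]),np.sin(p[2])
    return proj(f,np.c_[p[0]+X[:,0]*c-X[:,1]*s,p[1]+X[:,0]*s+X[:,1]*c,0*X[:,0]+p[3]])
r=least_squares(lambda p:np.r_[(pr(p,w4,[0,1,2,3])-o4).ravel(),(pr(p,g,[1,2,3,0])-o11).ravel()],[485,150,0,20]);print(r.x,np.abs(r.fun).max())
for u,v in((628,167),(628,222)):print("caul right end",pt(g,u*.7,v*.7,66))
b=.089
print("pred caul",(proj(g,[[485+X*np.cos(b)-Y*np.sin(b),-143.7+X*np.sin(b)+Y*np.cos(b),z] for X,Y,z in((26,36,66),(26,-36,66),(-26,-36,66),(-26,36,66),(26,36,44),(-26,36,44))])/.7).round())
```

```text
cam [517.43416763  24.03507496 576.11864201]
(570, -135) 73 [552.  62.] [619. 133.]
(570, -135) 55 [547.  65.] [611. 134.]
(570, -135) 0 [533.  73.] [591. 135.]
(565, -132) 73 [548.  68.] [615. 139.]
(565, -132) 55 [543.  71.] [607. 139.]
(565, -132) 0 [529.  78.] [587. 139.]
[4.83537732e+02 1.49827368e+02 1.63878899e-02 6.96978594e+00] 2.221185402669434
caul right end [ 514.13667181 -188.12816399   66.        ]
caul right end [ 462.96428161 -198.61337601   66.        ]
pred caul [[540. 166.]
 [617. 166.]
 [611. 221.]
 [536. 221.]
 [534. 165.]
 [531. 218.]]
```

Run:
```python
from h import *
g=dict(np.load("pics/w11.npz"));im=cv2.cvtColor(g["pixels"],cv2.COLOR_RGB2GRAY).astype(float)
# columns profile along caul band rows 122..128 (orig) avoiding cleat (rows 188-218 /.. => orig 131-152)
p=im[121:129,330:462].mean(0);print("caul/block row~125:",[(c+330,int(v)) for c,v in enumerate(p)][::2])
q=im[150:154,425:462].mean(0);print("row~152",q.astype(int).tolist())
hsv=cv2.cvtColor(g["pixels"],cv2.COLOR_RGB2HSV)
sub=hsv[40:105,365:440];m=(sub[...,1]<35).astype(np.uint8)
ys,xs=np.nonzero(m);print("jar mask ext/.7",(xs.min()+365)/.7,(xs.max()+366)/.7,(ys.min()+40)/.7,(ys.max()+41)/.7)
for r in range(45,102,4): 
    x=np.nonzero(m[r-40])[0]; print(r/.7,(x.min()+365)/.7 if len(x) else None,(x.max()+366)/.7 if len(x) else None)
```

```text
caul/block row~125: [(330, 156), (332, 155), (334, 149), (336, 116), (338, 181), (340, 178), (342, 181), (344, 175), (346, 180), (348, 179), (350, 181), (352, 181), (354, 183), (356, 184), (358, 179), (360, 182), (362, 180), (364, 179), (366, 182), (368, 173), (370, 170), (372, 178), (374, 97), (376, 123), (378, 176), (380, 176), (382, 177), (384, 176), (386, 177), (388, 176), (390, 170), (392, 170), (394, 173), (396, 174), (398, 173), (400, 177), (402, 174), (404, 177), (406, 170), (408, 171), (410, 172), (412, 170), (414, 172), (416, 173), (418, 176), (420, 174), (422, 175), (424, 172), (426, 170), (428, 172), (430, 173), (432, 181), (434, 177), (436, 183), (438, 180), (440, 174), (442, 176), (444, 174), (446, 167), (448, 165), (450, 161), (452, 163), (454, 161), (456, 152), (458, 152), (460, 152)]
row~152 [179, 173, 162, 134, 136, 139, 140, 141, 140, 139, 135, 148, 162, 164, 169, 167, 168, 168, 168, 169, 168, 167, 169, 167, 166, 165, 165, 165, 163, 162, 161, 157, 156, 155, 156, 155, 156]
jar mask ext/.7 532.8571428571429 615.7142857142858 70.0 138.57142857142858
64.28571428571429 None None
70.0 578.5714285714286 592.8571428571429
75.71428571428572 561.4285714285714 604.2857142857143
81.42857142857143 550.0 610.0
87.14285714285715 542.8571428571429 612.8571428571429
92.85714285714286 537.1428571428572 614.2857142857143
98.57142857142858 534.2857142857143 615.7142857142858
104.28571428571429 532.8571428571429 615.7142857142858
110.0 532.8571428571429 614.2857142857143
115.71428571428572 532.8571428571429 611.4285714285714
121.42857142857143 534.2857142857143 608.5714285714286
127.14285714285715 538.5714285714286 604.2857142857143
132.85714285714286 542.8571428571429 595.7142857142858
138.57142857142858 None None
144.2857142857143 None None
```

```bash
python3 -c "
from workcell import env,telemetry;s=telemetry.state();print(s['time_s'],s['ee_pos']);print(env.job_done())"
```

```text
33.2833 [443.04345747  16.09713424 426.66315048]
the job is handed in; nothing more can be done
None
```

The bench is set up as asked and handed in at 33.3 s. I moved the cork pad, pine caul, screw jar and glue bottle in that order. The gripper was clear of everything at the end.

Last checks, from the wrist camera:

| Item | Measured | Intended |
|---|---|---|
| Pad | (484.9, -144.2), before the caul went on | Middle of the block, (485.1, -143.4) |
| Caul | (485.0, -143.7), cleat up, its measured sides 3.1–5.9° | On the pad; block yaw 5.1° |
| Jar | 26–27 mm behind the block and 1–3 mm off its middle | About 30 mm, square behind the middle |
| Glue bottle | Upright at (483, 20) | About midway, nearer y = 15 |

- **Jar:** the release pose implied a 30 mm gap, but the final picture showed slightly less. I left it as close enough to "about 3 cm".
- **Glue bottle:** I placed it from my first reading of the fixture. A fit to two views later put the fixture centre at (483.5, 149.8), so the bottle is about 5 mm nearer the fixture than the true midpoint. I left it.
- **Fixture height:** that fit puts the outline I measured only about 7 mm above the bench, not at the stated 46 mm.
- **Caul reading:** one final reading had the caul about 6 mm off. An edge profile showed I had read its shadow, and the caul edge itself was where expected.

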